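# Put the measuring scoops back in their covered tray behind the canisters

## Task

The measuring scoops belong in the wooden tray at the back, behind the two steel canisters. Set both canisters aside, then lay every loose scoop flat in the tray, one to a compartment with its bowl in the wide end, put the loose wooden cover on so that it sits level and fully down, and stand each canister back where it stood. Leave the other things on the shelf alone and do not tip the canisters over.

Things in the scene. Friction and masses are not known exactly. Their poses are not given: they have to be found in the camera images.
- tray: Open wooden tray, fixed, 178 (x) by 204 (y) mm, on the shelf; its -x side faces the canisters and the robot. Origin: centre of its underside; z up. Base 6 thick; on it a raised insert 154 (x) by 180 (y), its top 18 above the origin, leaving a flat flange 12 wide all round, on which the cover's walls come to rest.
- tray_floor (a point): Middle of the tray's centre compartment, on its floor, 6 above tray; same axes. Three equal compartments along y, centred at x = -50, 0 and +50 from here, 12 deep: each has a wide bay for the bowl, 46 wide, from y = +36 to +86, and a narrow slot for the handle, 24 wide, from y = -86 to +36. The bar of a scoop laid in one is 4 clear above the insert.
- scoop1_grip (a point): White plastic measuring scoop, 160 mm long: flat-bottomed round bowl 38 across and 26 high, straight handle bar 14 wide, 10 high, its underside 16 above the surface the scoop rests on. Point: mid-bar, near the balance point, 21 above the scoop's underside. x along the bar to the bowl (bowl centre 48 ahead, handle's end 93 behind), z up. May be absent.
- scoop2_grip (a point): White plastic measuring scoop, 160 mm long: flat-bottomed round bowl 35 across and 26 high, straight handle bar 14 wide, 10 high, its underside 16 above the surface the scoop rests on. Point: mid-bar, near the balance point, 21 above the scoop's underside. x along the bar to the bowl (bowl centre 48 ahead, handle's end 93 behind), z up. May be absent.
- scoop3_grip (a point): White plastic measuring scoop, 160 mm long: flat-bottomed round bowl 32 across and 26 high, straight handle bar 14 wide, 10 high, its underside 16 above the surface the scoop rests on. Point: mid-bar, near the balance point, 21 above the scoop's underside. x along the bar to the bowl (bowl centre 48 ahead, handle's end 93 behind), z up. May be absent.
- scoop1_bowl (a point): Centre of the bowl of scoop1, 13 above the scoop's underside; same axes as scoop1_grip. The scoop rests level on the bowl's flat bottom and on a foot, 18 wide, under the handle's far end.
- scoop2_bowl (a point): Centre of the bowl of scoop2, 13 above the scoop's underside; same axes as scoop2_grip. The scoop rests level on the bowl's flat bottom and on a foot, 18 wide, under the handle's far end.
- scoop3_bowl (a point): Centre of the bowl of scoop3, 13 above the scoop's underside; same axes as scoop3_grip. The scoop rests level on the bowl's flat bottom and on a foot, 18 wide, under the handle's far end.
- cover_handle (a point): Bridge handle on the loose wooden cover: a bar 14 wide (x), 90 long (y), 14 high, with 16 of air under it. Point: the bar's centre, 59 above the lower edge of the cover's walls; z up, a half turn makes no difference. With the cover seated this point is 65 above tray.
- cover_edge (a point): The same cover: an upturned shallow box lying open side down, 170 (x) by 196 (y) mm outside, 160 by 186 inside, walls 32 deep, 36 high without the handle. Point: its middle, level with the lower edge of the walls. Seated, the walls stand on the tray's flange around the insert with 3 play on each side.
- can_tall_mid (a point): The taller closed steel canister with a press-button seal in its lid, a cylinder 62 mm in diameter and 165 high, upright, about 0.45 kg. Point: its centre, half-way up. The strip of mat between the canisters and the robot is bare.
- can_short_mid (a point): The shorter closed steel canister with a press-button seal in its lid, a cylinder 62 mm in diameter and 140 high, upright, about 0.38 kg. Point: its centre, half-way up.
- mortar: Heavy granite mortar (fixed) with its pestle leaning in it, 128 mm in diameter, 190 high with the pestle. Origin: centre of its underside. To be left alone.
- cup_set: Nested green measuring cups, 74 mm in diameter, 62 high, handles reaching 93 mm out along -x. Origin: centre of the underside. To be left alone.
- spice_jar: Clear glass jar, 44 mm in diameter, 95 high. Origin: centre of the underside. To be left alone.
- pepper_jar: Amber glass jar, 48 mm in diameter, 105 high. Origin: centre of the underside. To be left alone.
- mill: Wooden pepper mill, 52 mm in diameter, 170 high. Origin: centre of the underside. To be left alone.
- tin: Aluminium tin, 74 mm in diameter, 110 high. Origin: centre of the underside. To be left alone.
There are look-alikes about, which are no part of the job. What is shaped like the part that bears can_tall_mid but red or yellow is not meant.

How it is judged:
By the outcome, as a careful person would: the job done as asked, in the order asked, and still so for the second after the job is handed in, with the robot touching nothing.
Of scoop1, scoop2, scoop3 only 2 to 3 are there at a start; the rules pass over those that are not, and their reading is None.
At some moment in a run one of scoop1, scoop2, scoop3 may be knocked a few centimetres aside while the robot is not near it.
It also fails if it takes over 208 s, if anything falls off the work surface, if the arm or the gripper's body presses on something with over 40 N, if the wrist force passes 120 N, or if a joint passes its speed limit or range.

## Robot

A 6-joint arm with a two-finger parallel gripper is mounted at the origin on the work surface. World frame = base frame: x ahead of the robot, y to its left, z up, the work surface at z = 0. Lengths are in mm, angles in rad, forces in N, time in s.
With the tool pointing down it reaches from about 275 to 1000 mm from the base axis. Payload 8.4 kg.
Tool frame: the origin (TCP) lies at the very end of the fingers, on their centre line; the grasp point (between the pads) lies 19 mm behind it; z points along the fingers, x is the direction in which the jaws open and shut, and the axes are right-handed (so a half turn about z gives the same grasp; the last joint's range is limited). The gripper opens to 85 mm and grips with 20 to 120 N. Pads are 22 mm wide; open, the fingers measure 114 mm over their backs; the gripper's body (76 mm by 85 mm) begins 54 mm behind the grasp point. The pads swing forward as they close: fully open they stand 13 mm farther back than shut.
Start: joints at [1.175, 0.353, 1.633, -0, 1.155, -0.002], TCP at [239.811, 577.164, 231.281] pointing down, gripper open.
Joint ranges: [-2.63, 2.63], [-0.92, 2.1], [0.06, 2.66], [-1.3, 4.44], [0, 2.69], [-3.02, 3.02]. Speed limits (rad/s): [2.22, 2.22, 2.79, 3.14, 3.14, 3.14].

## Interface

Orientations are given as [roll, pitch, yaw] about the fixed x, y, z axes, in that order (R = Rz(yaw) Ry(pitch) Rx(roll)).
In Python, from rig import r gives the robot as it stands. The module is installed in compiled form; this text tells all that it offers.
- The arm moves only by the tool apply_moves, never from a script. Its argument "targets" is a list that holds one entry, the list of rows, each a list of 7 numbers: the gripper's target within -1 to 1 (fully open at 1, half-way at 0, shut at -1), then the shift along the tool's x, y, z in cm, then the turn, a rotation vector about the tool's x, y, z in degrees. A call has 1 to 8 rows; each row is the pose to reach, as a shift and turn from the pose measured when the call began, along the tool's axes at that moment; what a row does not reach only later rows make up. A row lasts 1/10 s, in which the tool goes at most 50 mm and 8.59 degrees, less where a joint would pass 70% of its speed; a pose out of reach is approached as far as the arm can. A call with a gripper value outside its range is refused whole. The fingers move at their own pace and stop on an object; "newtons" is the grip in N (left out, the last holds). Time passes only in rows, so rows that repeat a pose let the fingers close. It gives the time, the measured TCP pose, the force and the opening at its end, in the units of the state.
- r.sense(): the state, without advancing time (a new reading comes with each control period).
- r.grab_frame(name): name is "scene" or "top" or "wrist"; returns a dict with "pixels" (480x640x3 uint8, red, green, blue), "fov_y" (degrees; the focal length in pixels is half the picture's height over the tangent of half this angle, whatever the lens; pixels are square), "cx", "cy" (the principal point, pixels), "D" ([k1, k2, p1, p2, k3] as OpenCV has them; the pictures are not rectified), "R" (3x3) and "t" (3): a world point X has camera coordinates R X + t; the wrist camera has in their place "mount" (4x4, takes a point from camera to tool coordinates, whose origin is the TCP and whose axes are the tool frame's). Camera axes: x right, y down, z forward; pixel columns grow to the right and rows downward; lengths in mm; the calibration is good to about 2 mm. A picture is of the moment at which its call begins: read the wrist's pose just before it. There is no depth.
- r.sign_off(): hands the job in, once; it reports no verdict.
The state is a dict: "clock": time; "qpos": joint angles; "qvel": joint speeds; "joint_efforts": joint torques, N m; "eef_pos": TCP position; "tcp_rot": TCP orientation; "contact_force": force on the tool from outside, world axes, zero at the start; "wrist_torque": the same for the moment, N m; "opening": opening from 0.0 (shut) to 1.0 (fully open).
Only numpy, scipy, OpenCV 4.12 (cv2) and the standard library are available. Lean on these libraries where they do the work, as an engineer would, in place of code of your own. Each camera call takes 0.05 s, during which the arm holds its last target. There are 200 camera calls.

## Working session

There is one attempt and no reset: what is moved stays moved. The work goes in short steps, Python scripts to look and compute and a tool call to move; the robot and the scene stay as the last step left them, time stands still between calls to the robot, and variables do not carry over. Pictures are saved under pics/ and viewed, about 12 in all and at most 16, crops included, and the job is handed in when it is done.

Besides the shell and the picture viewer there is one more tool, called after "Request:" as name(argument=value, ...) on one line, values as JSON. apply_moves: Moves the arm, as the interface text tells. Its arguments: {"type":"object","properties":{"targets":{"type":"array"},"newtons":{"type":"number"}},"required":["targets"]}

```bash
mkdir -p pics
python3 - <<'E'
from rig import r
import cv2,pickle
print(r.sense())
for n in ["scene","top","wrist"]:
    f=r.grab_frame(n); cv2.imwrite(f"pics/{n}0.png",f["pixels"][:,:,::-1]); pickle.dump(f,open(f"pics/{n}0.pkl","wb"))
    print(n,{k:v for k,v in f.items() if k!="pixels"})
E
```

```text
{'clock': 0.0, 'qpos': array([ 1.17460719e+00,  3.53645642e-01,  1.63411504e+00, -4.42455434e-06,
        1.15521079e+00, -2.39211985e-03]), 'qvel': array([-0.00063388,  0.00034368,  0.00040378,  0.00160633,  0.00076213,
        0.00037687]), 'joint_efforts': array([-3.45317876e-04, -6.05244040e+01, -3.42081642e+01,  3.84405894e-05,
        9.26877226e-03,  1.86743557e-05]), 'eef_pos': array([239.62697007, 576.73105215, 230.57142037]), 'tcp_rot': array([3.14159191e+00, 1.37882191e-03, 1.17700110e+00]), 'contact_force': array([0.16706653, 0.46438568, 0.84833666]), 'wrist_torque': array([-0.01703808, -0.00953935, -0.0175722 ]), 'opening': 0.998427822762112}
scene {'fov_y': 57.49722457893508, 'cx': 324.1335678054337, 'cy': 237.73327370078158, 'D': array([0.03546817, 0.        , 0.        , 0.        , 0.        ]), 'R': array([[ 0.83662108,  0.54735397,  0.0216518 ],
       [ 0.3826954 , -0.55574892, -0.73802938],
       [-0.39193035,  0.62573698, -0.67442111]]), 't': array([-358.32549906, -120.3364699 , 1561.7306723 ])}
top {'fov_y': 47.383185488636, 'cx': 326.20396099209785, 'cy': 235.70386778496928, 'D': array([-0.07848439,  0.        ,  0.        ,  0.        ,  0.        ]), 'R': array([[ 0.02995417, -0.99923535,  0.02512873],
       [-0.97974052, -0.03433163, -0.19730651],
       [ 0.19801835, -0.01870949, -0.98001974]]), 't': array([ -38.53236575,  481.44858519, 1354.64616934])}
wrist {'fov_y': 69.66142989433618, 'cx': 319.75836301162997, 'cy': 240.25204243367972, 'D': array([0.01249221, 0.        , 0.        , 0.        , 0.        ]), 'mount': array([[ 9.99999535e-01,  9.62650221e-04,  6.28136840e-05,
        -7.56667619e-01],
       [-9.39681214e-04,  9.57269004e-01,  2.89197459e-01,
        -7.43449224e+01],
       [ 2.18266405e-04, -2.89197384e-01,  9.57269463e-01,
        -1.43683068e+02],
       [ 0.00000000e+00,  0.00000000e+00,  0.00000000e+00,
         1.00000000e+00]])}
```

View pics/top0.png

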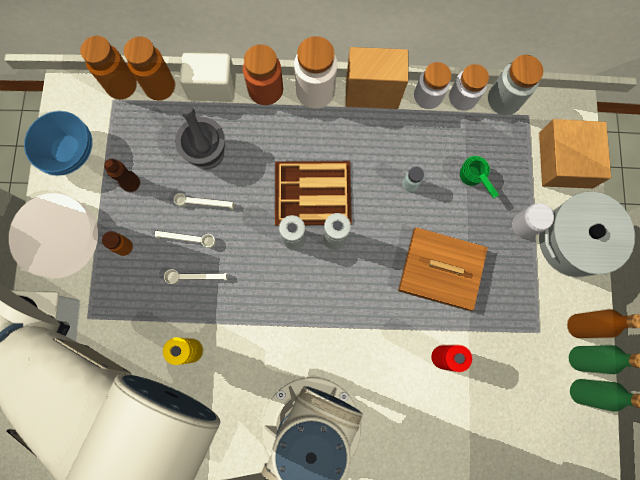

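View pics/scene0.png

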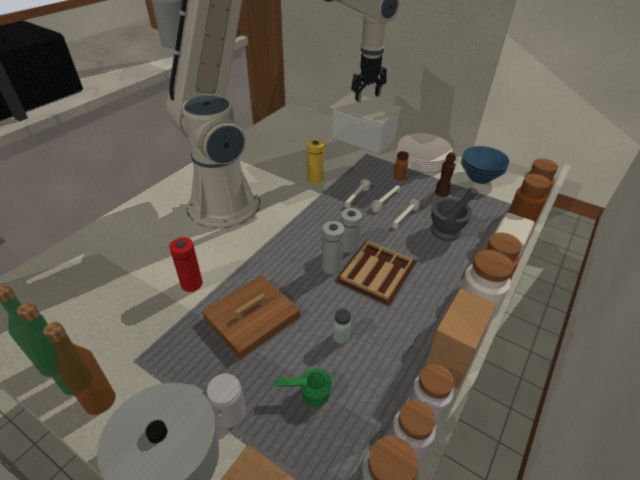

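```bash
cat > h.py <<'E'
import numpy as np,cv2,pickle
from scipy.spatial.transform import Rotation as Ro
def K(f):
    F=240/np.tan(np.radians(f["fov_y"]/2)); return np.array([[F,0,f["cx"]],[0,F,f["cy"]],[0,0,1]])
def ext(f,s=None):
    if "R" in f: return f["R"],f["t"]
    T=np.eye(4);T[:3,:3]=Ro.from_euler("xyz",s["tcp_rot"]).as_matrix();T[:3,3]=s["eef_pos"]
    C=np.linalg.inv(T@f["mount"]); return C[:3,:3],C[:3,3]
def cast(f,uv,z,s=None):
    R,t=ext(f,s); uv=np.array(uv,float).reshape(-1,1,2)
    p=cv2.undistortPoints(uv,K(f),f["D"])[:,0]
    d=np.c_[p,np.ones(len(p))]@R; c=-R.T@t
    return c+d*((z-c[2])/d[:,2])[:,None]
def proj(f,X,s=None):
    R,t=ext(f,s); return cv2.projectPoints(np.array(X,float).reshape(-1,1,3),cv2.Rodrigues(R)[0],t,K(f),f["D"])[0][:,0]
def comps(m,amin=60):
    n,l,st,c=cv2.connectedComponentsWithStats(m.astype(np.uint8)); return [(l==i,st[i],c[i]) for i in range(1,n) if st[i,4]>=amin]
def scoop(f,m,s=None,zz=26):
    v,u=np.nonzero(m); P=cast(f,np.c_[u,v],zz,s)[:,:2]
    # bowl = widest part: distance transform peak
    d=cv2.distanceTransform(np.pad(m.astype(np.uint8),1),cv2.DIST_L2,5)[1:-1,1:-1]
    y,x=np.unravel_index(d.argmax(),d.shape); b=cast(f,[[x,y]],zz,s)[0,:2]
    far=P[np.linalg.norm(P-b,axis=1)>35]
    if len(far)<10: return b,None,0
    # bar line
    vx,vy,x0,y0=cv2.fitLine(far.astype(np.float32),cv2.DIST_HUBER,0,.01,.01).ravel()
    a=np.array([vx,vy]); 
    if a@(b-far.mean(0))<0:a=-a
    o=np.array([x0,y0]); q=(P-o)@a; lo,hi=q.min(),q.max()
    return b,np.r_[o+a*(lo+93),np.arctan2(a[1],a[0])],hi-lo
E
python3 - <<'E'
from h import *
T=pickle.load(open("pics/top0.pkl","rb"));S=pickle.load(open("pics/scene0.pkl","rb"))
im=T["pixels"];hs=cv2.cvtColor(im,cv2.COLOR_RGB2HSV)
m=(hs[...,1]<60)&(hs[...,2]>150); m[:170]=0;m[300:]=0;m[:,:145]=0;m[:,250:]=0
for mm,st,c in comps(m): print("scoop",st,scoop(T,mm))
m=(hs[...,0]<22)&(hs[...,1]>90)
for x0,x1,y0,y1,z in [(265,360,150,230,18),(390,495,220,320,36)]:
    k=np.zeros_like(m);k[y0:y1,x0:x1]=m[y0:y1,x0:x1]
    c=np.array(np.argwhere(k)[:,::-1],np.float32); 
    hull=cv2.convexHull(c)[:,0]; P=cast(T,hull,z)[:,:2]
    print("rect",z,cv2.minAreaRect(P.astype(np.float32)))
# handle: bright
for (a,b,c_) in [((428,472),(262,272),66)]: print("handle",cast(T,[[430,264],[464,270]],c_))
for n,p,q in [("tallR",(337,225),(333,230)),("shortL",(291,229),(350,215))]:
    for z in(140,165): print(n,z,cast(T,[p],z)[0],cast(S,[q],z)[0])
print("mat",cast(T,[[112,102],[528,116],[540,330],[90,318]],0))
for n,p,z in [("jar",(414,173),95),("amber",(116,238),105),("mill",(112,162),170),("cup",(475,168),62),("yellow",(176,351),165),("red",(459,358),165)]: print(n,cast(T,[p],z)[0])
E
```

```text
scoop [178 186  29   5  92] (array([603.30074502, 341.59958868]), None, 0)
scoop [221 187  20   6  65] (array([603.82494414, 245.82371801]), None, 0)
scoop [174 193  59  15 381] (array([569.65054773, 362.7454615 ]), array([571.25234726, 318.52298073,   1.46501756]), np.float64(156.78312263665842))
scoop [219 195  29   5  99] (array([584.2804394 , 255.08364036]), array([578.42949011, 281.60036587,   1.599756  ]), np.float64(74.37489762354565))
scoop [211 217  26   6  76] (array([523.02618269, 221.97265066]), array([502.40444061, 189.27406781,  -1.80826259]), np.float64(63.93608768535826))
scoop [184 224  32   6  87] (array([501.28143302, 307.03873348]), array([503.23254517, 256.01711338,  -1.5156852 ]), np.float64(81.20727204693361))
scoop [154 231  61  22 431] (array([462.29506003, 280.60230975]), array([469.38558995, 333.06965713,  -1.66522396]), np.float64(158.80470050177124))
scoop [216 233  34   6 121] (array([480.08173866, 227.04763489]), array([473.29923246, 270.26587648,   1.63365042]), np.float64(85.86977539092534))
scoop [224 240  22   7  86] (array([457.39149056, 194.392174
[... 920 characters left out ...]
  ] [491.7007947  -58.21265955 165.        ]
shortL 140 [477.380562    63.72915876 140.        ] [482.87987274  52.61962254 140.        ]
shortL 165 [472.06759508  62.5535359  165.        ] [497.15043767  25.56522766 165.        ]
mat [[ 854.83997508  590.45763656    0.        ]
 [ 860.3263915  -588.4799572     0.        ]
 [ 259.10796201 -593.42793666    0.        ]
 [ 253.24757652  581.86458851    0.        ]]
jar [ 644.30930444 -241.42526549   95.        ]
amber [447.12182072 495.55638939 105.        ]
mill [621.13224381 501.65232538 170.        ]
cup [ 675.95076009 -410.33486306   62.        ]
yellow [181.59361367 310.42811079 165.        ]
red [ 185.2838572  -331.77586363  165.        ]
```

Run:
```python
import cv2,numpy as np
a=cv2.imread("pics/top0.png"); 
c=cv2.resize(a[150:325,145:345],None,fx=3,fy=3,interpolation=cv2.INTER_CUBIC)
cv2.imwrite("pics/crop1.png",c)
```

```text
(no output)
```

View pics/crop1.png

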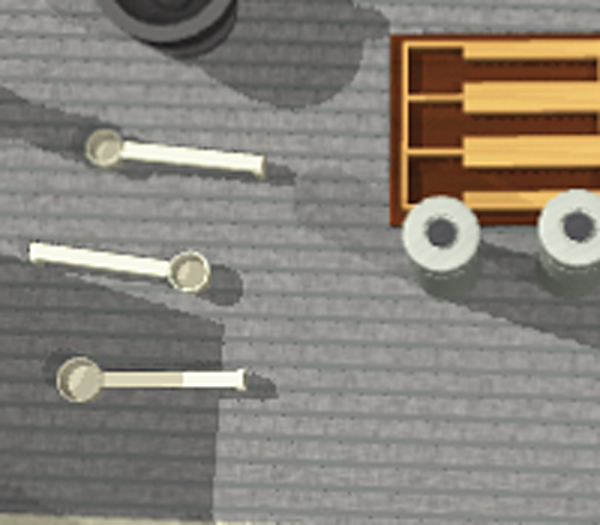

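Request:
apply_moves(targets=[[[1,-42.3,45.9,-6.9,0,0,67.4],[1,-42.3,45.9,-6.9,0,0,67.4],[1,-42.3,45.9,-6.9,0,0,67.4],[1,-42.3,45.9,-6.9,0,0,67.4],[1,-42.3,45.9,-6.9,0,0,67.4],[1,-42.3,45.9,-6.9,0,0,67.4],[1,-42.3,45.9,-6.9,0,0,67.4],[1,-42.3,45.9,-6.9,0,0,67.4]]], newtons=40)

```text
clock: 0.95
eef_pos: [406.6, 214.2, 275.4]
tcp_rot: [3.141, 0.0, -0.005]
contact_force: [0.7, 0.2, 0.4]
opening: 0.996
```

```bash
cat >> h.py <<'E'
def go(s,X,yaw):
    "row for target TCP X, tool down at yaw (deg)"
    R=Ro.from_euler("xyz",s["tcp_rot"]); d=R.inv().apply(np.array(X)-s["eef_pos"])/10
    w=(R.inv()*Ro.from_euler("xyz",[180,0,yaw],degrees=True)).as_rotvec(degrees=True)
    return np.round(np.r_[d,w],2).tolist()
def shot(n,name):
    from rig import r
    s=r.sense(); f=r.grab_frame(n); pickle.dump((f,s),open(f"pics/{name}.pkl","wb")); cv2.imwrite(f"pics/{name}.png",f["pixels"][:,:,::-1]); return f,s
E
python3 - <<'E'
from h import *
from rig import r
s=r.sense(); print(s["clock"],s["eef_pos"],s["tcp_rot"],s["qpos"]); print(go(s,[500,10,300],0))
E
```

```text
0.95 [406.58887745 214.21078599 275.41319859] [ 3.14069039e+00  1.83488648e-04 -5.03504694e-03] [ 4.82161610e-01  4.50627017e-02  1.91889989e+00 -7.69960294e-04
  1.17821470e+00  4.87491349e-01]
[9.44, 20.38, -2.44, 0.05, 0.01, -0.29]
```

Request:
apply_moves(targets=[[[1,9.4,20.4,-2.4,0,0,-0.3],[1,9.4,20.4,-2.4,0,0,-0.3],[1,9.4,20.4,-2.4,0,0,-0.3],[1,9.4,20.4,-2.4,0,0,-0.3],[1,9.4,20.4,-2.4,0,0,-0.3],[1,9.4,20.4,-2.4,0,0,-0.3],[1,9.4,20.4,-2.4,0,0,-0.3]]])

```text
clock: 1.65
eef_pos: [499.3, 9.5, 299.3]
tcp_rot: [3.141, 0.001, -0.002]
contact_force: [1.4, 0.9, -0.3]
opening: 0.999
```

Run:
```python
from h import *
f,s=shot("wrist","w1"); print(s["clock"],s["eef_pos"],s["tcp_rot"])
```

```text
1.65 [499.31544607   9.47240314 299.25631061] [ 3.14109685e+00  9.87707636e-04 -1.58716983e-03]
```

View pics/w1.png

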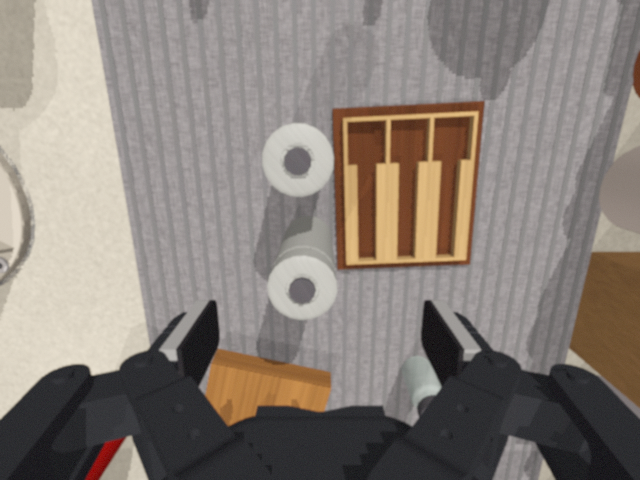

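```bash
cat >> h.py <<'E'
def rect(f,s,m,z):
    k=max(comps(m,200),key=lambda c:c[1][4])[0]; h=cv2.convexHull(np.argwhere(k)[:,::-1].astype(np.float32))[:,0]
    return cv2.minAreaRect(cast(f,h,z,s)[:,:2].astype(np.float32))
E
python3 - <<'E'
from h import *
f,s=pickle.load(open("pics/w1.pkl","rb")); hs=cv2.cvtColor(f["pixels"],cv2.COLOR_RGB2HSV)
box=np.zeros((480,640),bool); box[90:280,320:495]=1
w=(hs[...,0]<25)&(hs[...,1]>60)&box
print("outer@6",rect(f,s,w,6)); 
w2=w&(hs[...,2]>150); print("insert@18",rect(f,s,cv2.morphologyEx(w2.astype(np.uint8),cv2.MORPH_CLOSE,np.ones((3,3)))>0,18))
g=(hs[...,1]<40)&(hs[...,2]>165)
for (x,y) in [(298,160),(302,287)]:
    b=np.zeros_like(g);b[y-45:y+45,x-45:x+45]=1
    k=max(comps(g&b),key=lambda c:c[1][4])[0]
    h=cv2.convexHull(np.argwhere(k)[:,::-1].astype(np.float32))[:,0]
    for z in (140,165): print((x,y),z,cv2.minEnclosingCircle(cast(f,h,z,s)[:,:2].astype(np.float32)))
    print("knob",[cast(f,[(x,y)],z,s)[0][:2] for z in(140,165)])
E
```

```text
outer@6 ((606.3822021484375, 15.478919982910156), (179.1571807861328, 205.3397216796875), 2.518059730529785)
insert@18 ((606.7756958007812, 15.334869384765625), (157.8164520263672, 183.92547607421875), 2.4618542194366455)
(298, 160) 140 ((478.997314453125, 64.75788116455078), 32.92131805419922)
(298, 160) 165 ((480.6109619140625, 66.23865509033203), 30.204200744628906)
knob [array([479.71415026,  62.89397146]), array([481.26855467,  64.5285804 ])]
(302, 287) 140 ((478.8526611328125, -58.870994567871094), 37.741180419921875)
(302, 287) 165 ((480.4781494140625, -47.18656539916992), 34.62626647949219)
knob [array([481.29018491, -55.64368606]), array([482.71451215, -44.22563546])]
```

Request:
apply_moves(targets=[[[1,-1.6,5.5,6,0,0,0],[1,-1.6,5.5,6,0,0,0],[1,-1.6,5.5,9,0,0,0],[1,-1.6,5.5,13,0,0,0],[1,-1.6,5.5,17.9,0,0,0],[1,-1.6,5.5,17.9,0,0,0],[-1,-1.6,5.5,17.9,0,0,0],[-1,-1.6,5.5,17.9,0,0,0]]], newtons=50)

```text
clock: 2.5
eef_pos: [484.1, -44.4, 122.5]
tcp_rot: [3.141, -0.001, 0.001]
contact_force: [-3.1, 0.2, 1.4]
opening: 0.718
```

Request:
apply_moves(targets=[[[-1,0,0,0,0,0,0],[-1,0,0,0,0,0,0],[-1,0,0,0,0,0,0],[-1,0,0,0,0,0,0]]])

```text
clock: 2.9
eef_pos: [484.2, -44.5, 122.9]
tcp_rot: [3.141, -0.002, 0.001]
contact_force: [0.1, -0.6, -5.5]
opening: 0.713
```

Request:
apply_moves(targets=[[[-1,0,0,-3,0,0,0],[-1,-3,0,-4,0,0,0],[-1,-7,0,-4,0,0,0],[-1,-11,0,-4,0,0,0],[-1,-14.4,0,-4,0,0,0],[-1,-14.4,0,-4,0,0,0],[-1,-14.4,0,-2,0,0,0],[-1,-14.4,0,-0.5,0,0,0]]])

```text
clock: 3.7
eef_pos: [340.8, -44.7, 127.6]
tcp_rot: [3.141, -0.004, 0.0]
contact_force: [-1.1, -0.2, -5.8]
opening: 0.714
```

Request:
apply_moves(targets=[[[-1,0,0,0.3,0,0,0],[-1,0,0,0.3,0,0,0]]])

```text
clock: 3.9
eef_pos: [340.7, -44.7, 124.5]
tcp_rot: [3.141, -0.003, 0.0]
contact_force: [0.5, -0.4, -5.1]
opening: 0.712
```

Request:
apply_moves(targets=[[[-1,0,0,0.2,0,0,0],[-1,0,0,0.2,0,0,0],[-1,0,0,0.2,0,0,0]]])

```text
clock: 4.2
eef_pos: [341.1, -44.7, 122.9]
tcp_rot: [3.141, -0.004, 0.0]
contact_force: [0.6, 0.7, -5.4]
opening: 0.715
```

Request:
apply_moves(targets=[[[-1,0,0,0.2,0,0,0],[-1,0,0,0.2,0,0,0],[-1,0,0,0.2,0,0,0]]])

```text
clock: 4.5
eef_pos: [341.4, -44.8, 122.4]
tcp_rot: [3.141, -0.004, 0.0]
contact_force: [-8.8, 1.0, 26.8]
opening: 0.717
```

Request:
apply_moves(targets=[[[1,0,0,-0.1,0,0,0],[1,0,0,-0.1,0,0,0],[1,0,0,-0.1,0,0,0],[1,0,0,-4,0,0,0],[1,0,0,-8,0,0,0],[1,4,-3,-8,0,0,0],[1,7,-5.5,-8,0,0,0],[1,10,-8,-8,0,0,0]]])

```text
clock: 5.3
eef_pos: [442.7, 36.3, 203.5]
tcp_rot: [3.141, -0.006, -0.0]
contact_force: [-0.1, -0.5, 0.0]
opening: 0.998
```

Run:
```python
from h import *
f,s=shot("top","t2"); print(s["clock"],s["eef_pos"]); print(go(s,[478.5,63.5,97],0))
f,s=shot("wrist","w2")
```

```text
5.3 [442.68563525  36.34428322 203.5037828 ]
[3.51, -2.73, 10.67, 0.06, -0.37, -0.01]
```

View pics/w2.png

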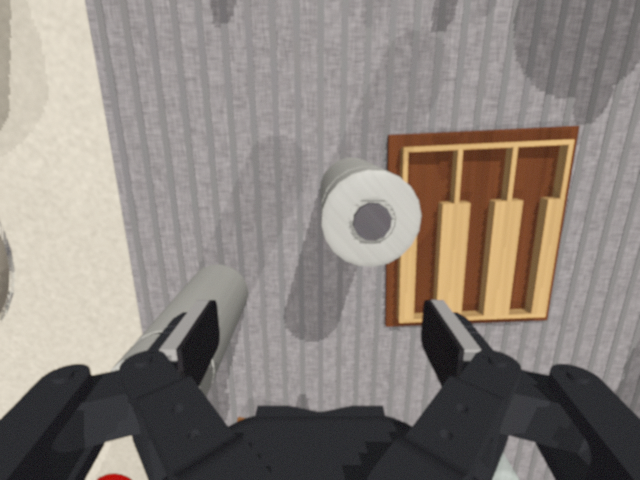

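Request:
apply_moves(targets=[[[1,3.5,-2.7,1,0,-0.3,0],[1,3.5,-2.7,3,0,-0.3,0],[1,3.5,-2.7,7,0,-0.3,0],[1,3.5,-2.7,10.8,0,-0.3,0],[1,3.5,-2.7,10.8,0,-0.3,0],[-1,3.5,-2.7,10.8,0,-0.3,0],[-1,3.5,-2.7,10.8,0,-0.3,0],[-1,3.5,-2.7,10.8,0,-0.3,0]]])

```text
clock: 6.2
eef_pos: [481.4, 64.7, 97.2]
tcp_rot: [-3.142, -0.004, 0.002]
contact_force: [-2.6, 0.4, 3.7]
opening: 0.718
```

Request:
apply_moves(targets=[[[-1,0,0,0,0,0,0],[-1,0,0,0,0,0,0],[-1,0,0,0,0,0,0]]])

```text
clock: 6.5
eef_pos: [481.6, 64.7, 97.6]
tcp_rot: [-3.141, -0.005, 0.002]
contact_force: [-0.3, 0.4, -5.2]
opening: 0.72
```

Request:
apply_moves(targets=[[[-1,0,0,-3,0,0,0],[-1,-3,0,-4,0,0,0],[-1,-7,0,-4,0,0,0],[-1,-11,0,-4,0,0,0],[-1,-13.8,0,-4,0,0,0],[-1,-13.8,0,-4,0,0,0],[-1,-13.8,0,-2,0,0,0],[-1,-13.8,0,-0.2,0,0,0]]])

```text
clock: 7.3
eef_pos: [344.8, 64.7, 99.1]
tcp_rot: [-3.141, -0.008, 0.002]
contact_force: [-0.1, -0.2, -5.2]
opening: 0.711
```

Request:
apply_moves(targets=[[[-1,0,0,0.3,0,0,0],[-1,0,0,0.3,0,0,0],[-1,0,0,0.3,0,0,0]]])

```text
clock: 7.6
eef_pos: [343.8, 64.7, 96.6]
tcp_rot: [-3.141, -0.005, 0.002]
contact_force: [-8.8, 0.6, 18.3]
opening: 0.716
```

Request:
apply_moves(targets=[[[1,0,0,-0.1,0,0,0],[1,0,0,-0.1,0,0,0],[1,0,0,-0.1,0,0,0],[1,0,0,-4,0,0,0],[1,0,0,-9,0,0,0],[1,3,-4,-12,0,0,0],[1,6,-8,-14,0,0,0],[1,9,-12,-16,0,0,0]]])

```text
clock: 8.4
eef_pos: [425.4, 174.3, 253.0]
tcp_rot: [-3.14, -0.007, 0.001]
contact_force: [0.7, -0.7, 0.4]
opening: 0.998
```

Request:
apply_moves(targets=[[[0,3.6,-7.5,-3,0,0.3,0],[0,3.6,-7.5,-3,0,0.3,0],[0,3.6,-7.5,-3,0,0.3,0],[0,3.6,-7.5,-3,0,0.3,0]]], newtons=30)

```text
clock: 8.8
eef_pos: [461.1, 249.7, 283.0]
tcp_rot: [-3.141, -0.012, 0.002]
contact_force: [0.3, -0.6, -0.5]
opening: 0.499
```

Run:
```python
from h import *
f,s=shot("wrist","w3"); print(s["clock"],s["eef_pos"],s["tcp_rot"],s["opening"])
hs=cv2.cvtColor(f["pixels"],cv2.COLOR_RGB2HSV)
shot("top","t3")
```

```text
8.8 [461.06356908 249.74367031 283.04190089] [-3.14051954e+00 -1.23207758e-02  2.39399658e-03] 0.4988215373270329
```

View pics/w3.png

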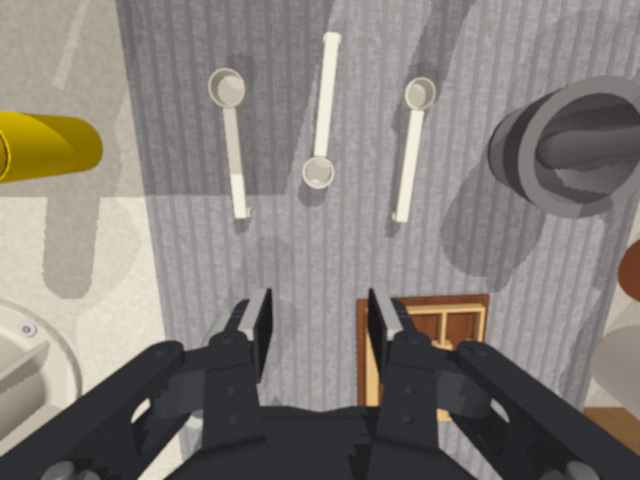

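```bash
cat >> h.py <<'E'
def scoops(f,s=None,z=26,amin=400,roi=None,viz=None):
    im=f["pixels"].astype(int); m=(im[...,0]-im[...,2]>14)&(im[...,0]-im[...,2]<75)&(im.max(2)>110)&(abs(im[...,0]-im[...,1])<22)
    if roi: k=np.zeros_like(m); k[roi[1]:roi[3],roi[0]:roi[2]]=1; m&=k
    m=cv2.morphologyEx(m.astype(np.uint8),cv2.MORPH_CLOSE,np.ones((5,5)))
    for k,st,c in comps(m,amin):
        b,g,L=scoop(f,k,s,z)
        if g is not None: print(st,"bowl",b.round(1),"grip",g[:2].round(1),"deg",round(np.degrees(g[2]),1),"L",round(L,1))
    if viz: cv2.imwrite(viz,m*255)
E
python3 - <<'E'
from h import *
f,s=pickle.load(open("pics/w3.pkl","rb")); scoops(f,s,roi=(170,0,460,260),viz="pics/m.png")
f,s=pickle.load(open("pics/t3.pkl","rb")); scoops(f,None,amin=150,roi=(145,180,250,300))
E
```

```text
[ 303   32   39  157 2635] bowl [461.3 283.8] grip [466.1 332.2] deg -95.9 L 160.2
[ 208   68   44  151 2824] bowl [363.3 372.5] grip [365.8 322.4] deg 93.2 L 161.5
[ 390   77   46  146 2529] bowl [569.9 366.6] grip [566.8 317.6] deg 85.5 L 159.0
[ 145  180  105  120 7656] bowl [374.1 261.5] grip [559.2 374.3] deg -156.3 L 398.7
```

Run:
```python
from h import *
f,s=pickle.load(open("pics/w3.pkl","rb"))
print(cast(f,[(489,155)],0,s),cast(f,[(489,155)],60,s),[cast(f,[(524,145)],z,s)[0] for z in (60,80,100)])
print(go(s,[566.8,318,110],-4.5))
T,_=pickle.load(open("pics/t3.pkl","rb"))
print([cast(T,[(200,141)],z)[0] for z in (0,70,100)])
```

```text
[[667.70809383 301.6246631    0.        ]] [[638.24137563 304.59348109  60.        ]] [array([672.73944276, 314.54941832,  60.        ]), array([661.03614367, 314.99616166,  80.        ]), array([649.33284457, 315.44290501, 100.        ])]
[10.38, -6.78, 17.44, -0.09, -0.7, 4.64]
[array([745.95987036, 331.58893115,   0.        ]), array([719.33970293, 315.44941009,  70.        ]), array([707.93105975, 308.5324725 , 100.        ])]
```

Request:
apply_moves(targets=[[[0,10.4,-6.8,10,0,-0.7,4.6],[0,10.4,-6.8,17.4,0,-0.7,4.6],[0,10.4,-6.8,17.4,0,-0.7,4.6],[0,10.4,-6.8,17.4,0,-0.7,4.6],[0,10.4,-6.8,17.4,0,-0.7,4.6],[0,10.4,-6.8,17.4,0,-0.7,4.6]]])

```text
clock: 9.5
eef_pos: [565.0, 315.0, 107.3]
tcp_rot: [3.14, 0.005, -0.08]
contact_force: [-0.0, 0.8, 0.3]
opening: 0.495
```

Run:
```python
from h import *
f,s=shot("wrist","w4"); print(s["clock"],s["eef_pos"],s["tcp_rot"],s["opening"])
scoops(f,s,viz="pics/m4.png"); print(go(s,[566.8,318,14],-4.5))
```

```text
9.5 [564.99874171 315.01419397 107.34854035] [ 3.13964619  0.00510675 -0.08033463] 0.494788266267787
[ 145   84   67  241 7558] bowl [460.6 283.9] grip [465.8 332.2] deg -96.9 L 161.9
[ 298  145   51  217 5759] bowl [570.  366.9] grip [566.5 316.8] deg 85.9 L 158.7
[   0  158  104  217 7787] bowl [377.7 372.1] grip [365.8 321.2] deg 94.7 L 161.3
[0.2, -0.33, 9.33, 0.11, 0.29, -0.1]
```

View pics/w4.png

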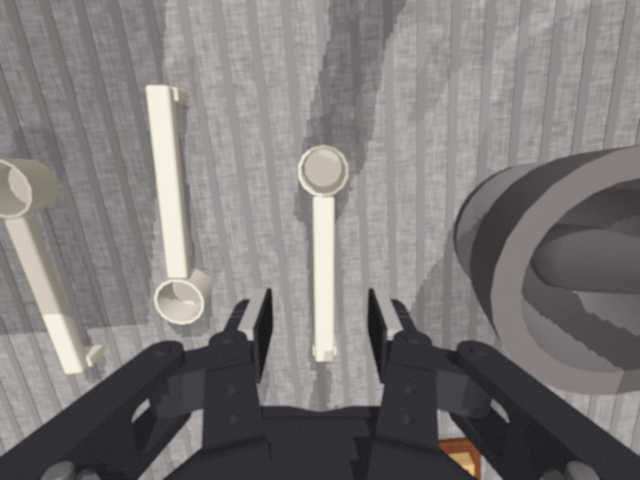

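Request:
apply_moves(targets=[[[0,0.2,-0.2,5,0,0.3,0],[0,0.2,-0.2,9.2,0,0.3,0],[0,0.2,-0.2,9.2,0,0.3,0],[0,0.2,-0.2,9.2,0,0.3,0],[-1,0.2,-0.2,9.2,0,0.3,0],[-1,0.2,-0.2,9.2,0,0.3,0],[-1,0.2,-0.2,9.2,0,0.3,0],[-1,0.2,-0.2,9.2,0,0.3,0]]])

```text
clock: 10.35
eef_pos: [569.0, 318.1, 20.7]
tcp_rot: [-3.14, -0.006, -0.08]
contact_force: [-2.2, -0.0, 11.4]
opening: 0.153
```

Request:
apply_moves(targets=[[[-1,0,0,0,0,0,0],[-1,0,0,0,0,0,0]]])

```text
clock: 10.55
eef_pos: [569.8, 318.5, 22.3]
tcp_rot: [-3.139, -0.008, -0.08]
contact_force: [0.3, 0.5, -1.3]
opening: 0.152
```

Request:
apply_moves(targets=[[[-1,0,0,-4,0,0,0],[-1,0,0,-9,0,0,0],[-1,0,0,-9,0,0,0],[-1,0,0,-9,0,0,0]]])

```text
clock: 10.95
eef_pos: [569.9, 318.8, 113.9]
tcp_rot: [-3.137, -0.01, -0.08]
contact_force: [-0.2, -0.3, -1.7]
opening: 0.154
```

Run:
```python
from h import *
f,s=shot("wrist","w5"); print(s["clock"],s["eef_pos"],s["tcp_rot"],s["opening"],s["contact_force"])
scoops(f,s,z=s["eef_pos"][2]+12,viz="pics/m5.png"); 
th=np.radians(2.5);c=np.array([606.5,15.4]);R=np.array([[np.cos(th),-np.sin(th)],[np.sin(th),np.cos(th)]])
for x in(-50,0,50): print(x,c+R@[x,13])
p=c+R@[50,13]; print(go(s,[p[0],p[1],110],2.5))
```

```text
10.95 [569.89329166 318.79465331 113.91010746] [-3.13677165 -0.01044343 -0.07996946] 0.15407102165434505 [-0.23245719 -0.25310246 -1.74287856]
[ 141   94   66  233 7186] bowl [509.4 330.1] grip [506.4 318. ] deg -97.5 L 92.0
[  279   159    81   253 10621] bowl [572.5 368.2] grip [572.4 361.9] deg 85.5 L 114.7
[   0  166  100  211 7395] bowl [462.2 380.4] grip [450.2 391.2] deg 95.9 L 91.2
-50 [555.98053689  26.20665751]
0 [605.93294796  28.38762688]
50 [655.88535904  30.56859625]
[10.87, 28.05, 0.37, -0.24, -0.61, -7.08]
```

View pics/w5.png

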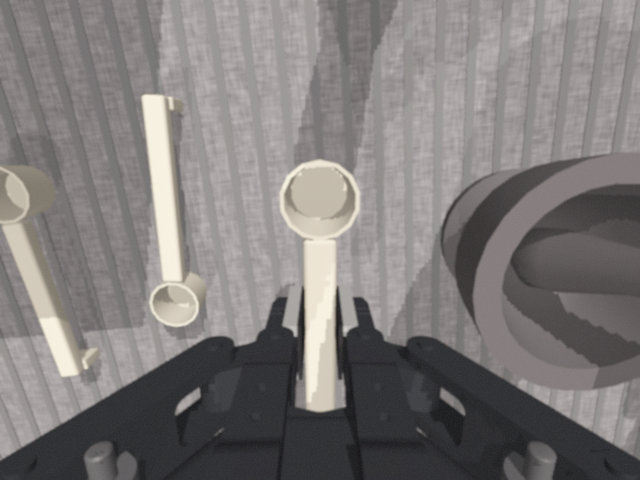

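Request:
apply_moves(targets=[[[-1,10.9,28.1,0.4,0,-0.6,-7.1],[-1,10.9,28.1,0.4,0,-0.6,-7.1],[-1,10.9,28.1,0.4,0,-0.6,-7.1],[-1,10.9,28.1,0.4,0,-0.6,-7.1],[-1,10.9,28.1,0.4,0,-0.6,-7.1],[-1,10.9,28.1,0.4,0,-0.6,-7.1],[-1,10.9,28.1,0.4,0,-0.6,-7.1],[-1,10.9,28.1,0.4,0,-0.6,-7.1]]])

```text
clock: 11.8
eef_pos: [654.0, 28.0, 106.2]
tcp_rot: [-3.139, 0.005, 0.041]
contact_force: [0.3, -0.2, -0.4]
opening: 0.151
```

Run:
```python
from h import *
f,s=shot("wrist","w6"); print(s["clock"],s["eef_pos"],s["tcp_rot"],s["opening"],s["contact_force"])
print(go(s,[655.9,30.6,70],2.5))
```

```text
11.8 [653.98455643  28.03953324 106.24325551] [-3.13859326  0.00542483  0.04119331] 0.1514112494902825 [ 0.30852504 -0.18853921 -0.41845634]
[0.22, -0.24, 3.62, -0.17, 0.31, -0.14]
```

View pics/w6.png

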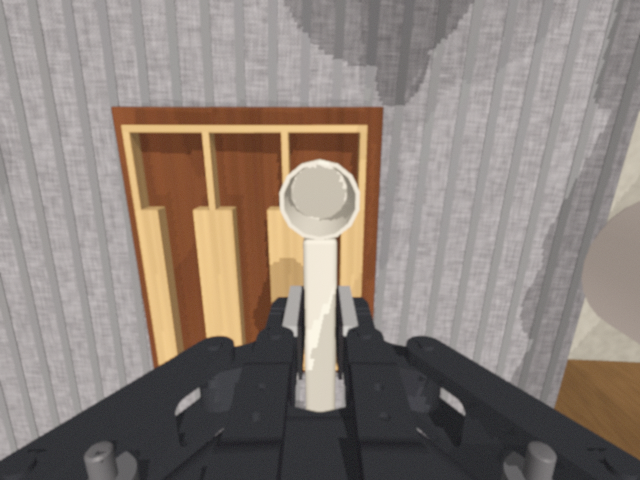

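```bash
cat >> h.py <<'E'
def trayest(f,s,pts):
    # tray corners (-x+y),(+x+y) insert at 18 -> centre, yaw
    P=cast(f,pts,18,s)[:,:2]; a=P[1]-P[0]; L=np.linalg.norm(a); a/=L; n=np.array([a[1],-a[0]]); return P.mean(0)+n*90,np.degrees(np.arctan2(a[1],a[0])),L
E
python3 - <<'E'
from h import *
f,s=pickle.load(open("pics/w6.pkl","rb"))
print("tray",trayest(f,s,[(123,126),(368,126)]))
print("outer",cast(f,[(113,107),(383,106)],6,s))
print("bowl",cast(f,[(320,199)],s["eef_pos"][2]+3.7,s),"barend",cast(f,[(320,240)],s["eef_pos"][2]+3.7,s))
E
```

```text
tray (array([605.8757339 ,  15.40649636]), np.float64(2.5009959195889375), np.float64(156.2674836432023))
outer [[512.26211381 113.62878655   6.        ]
 [690.35823416 122.01139228   6.        ]]
bowl [[651.13398276  76.48209128 109.94325551]] barend [[651.87543055  58.97792369 109.94325551]]
```

Request:
apply_moves(targets=[[[-1,0.2,-0.2,2,0,0.3,0],[-1,0.2,-0.2,5.5,0,0.3,0],[-1,0.2,-0.2,5.5,0,0.3,0],[-1,0.2,-0.2,5.5,0,0.3,0]]])

```text
clock: 12.25
eef_pos: [654.3, 32.9, 50.9]
tcp_rot: [-3.138, 0.003, 0.044]
contact_force: [0.5, -0.0, 0.2]
opening: 0.157
```

Run:
```python
from h import *
f,s=shot("wrist","w7"); print(s["clock"],s["eef_pos"],s["tcp_rot"],s["opening"],s["contact_force"])
print(go(s,[656,30.2,27],2.5))
```

```text
12.25 [654.31633411  32.94362148  50.91238023] [-3.13827384e+00  2.69356098e-03  4.43801030e-02] 0.15733531700051123 [ 0.47722418 -0.03562753  0.18620462]
[0.16, 0.29, 2.39, -0.19, 0.15, 0.04]
```

View pics/w7.png

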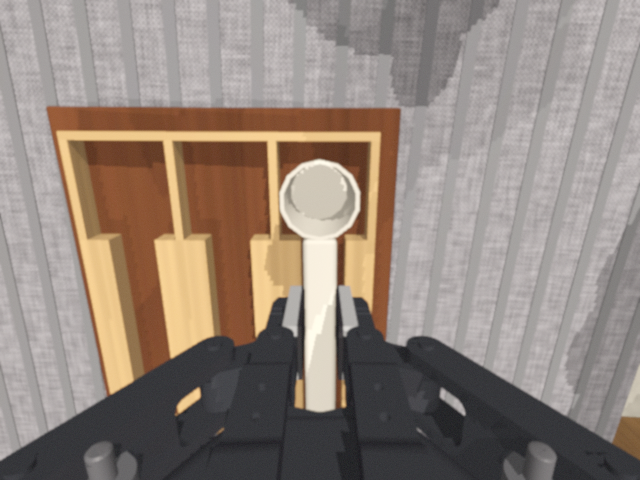

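Request:
apply_moves(targets=[[[-1,0.2,0.3,0,0,0.2,0],[-1,0.2,0.3,0,0,0.2,0],[-1,0.2,0.3,1,0,0.2,0],[-1,0.2,0.3,2,0,0.2,0],[-1,0.2,0.3,2.3,0,0.2,0],[-1,0.2,0.3,2.3,0,0.2,0],[-1,0.2,0.3,2.3,0,0.2,0]]])

```text
clock: 13.0
eef_pos: [657.5, 29.9, 28.8]
tcp_rot: [-3.138, -0.003, 0.044]
contact_force: [0.3, -0.3, -1.1]
opening: 0.15
```

Run:
```python
from h import *
f,s=shot("wrist","w8"); print(s["clock"],s["eef_pos"],s["tcp_rot"],s["opening"],s["contact_force"],s["wrist_torque"])
```

```text
13.0 [657.49236698  29.85300442  28.8305637 ] [-3.13830374e+00 -2.85009873e-03  4.40522114e-02] 0.1495074061519352 [ 0.34521505 -0.26685826 -1.12388889] [0.04263111 0.00997898 0.0250224 ]
```

Request:
apply_moves(targets=[[[-1,0,0,0.15,0,0,0],[-1,0,0,0.15,0,0,0],[-0.35,0,0,0,0,0,0],[-0.35,0,0,0,0,0,0],[-0.35,0,0,0,0,0,0],[-0.35,0,0,-2,0,0,0],[-0.35,0,0,-6,0,0,0],[-0.35,0,0,-10,0,0,0]]])

```text
clock: 13.85
eef_pos: [656.7, 29.5, 129.6]
tcp_rot: [-3.138, -0.002, 0.044]
contact_force: [0.5, 0.2, 0.5]
opening: 0.328
```

Run:
```python
from h import *
f,s=shot("wrist","w9"); print(s["clock"],s["eef_pos"],s["tcp_rot"],s["opening"],s["contact_force"])
print(go(s,[366,322,110],4))
```

```text
13.85 [656.69922339  29.49174546 129.57009717] [-3.13832148e+00 -1.54125325e-03  4.40798297e-02] 0.32832485638769254 [0.52650699 0.24080498 0.48976681]
[-27.76, -30.5, 2.01, -0.19, -0.09, -1.47]
```

View pics/w9.png

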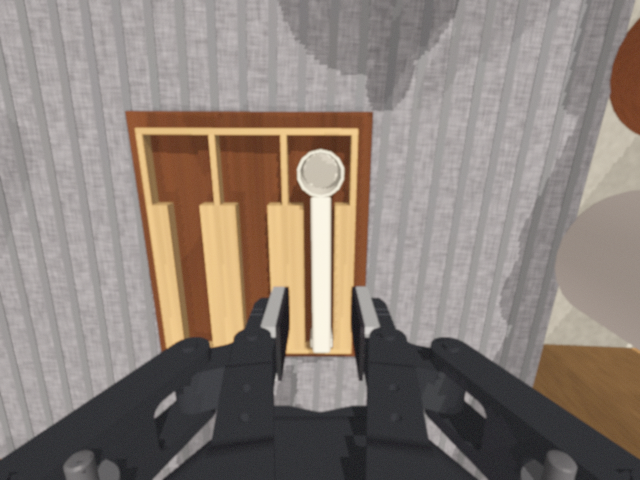

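Request:
apply_moves(targets=[[[-0.35,-27.8,-30.5,1,0,0,-1.5],[-0.35,-27.8,-30.5,1,0,0,-1.5],[-0.35,-27.8,-30.5,1,0,0,-1.5],[-0.35,-27.8,-30.5,1,0,0,-1.5],[-0.35,-27.8,-30.5,1,0,0,-1.5],[-0.35,-27.8,-30.5,1,0,0,-1.5],[-0.35,-27.8,-30.5,1,0,0,-1.5],[-0.35,-27.8,-30.5,1,0,0,-1.5]]])

```text
clock: 14.7
eef_pos: [375.6, 316.0, 125.4]
tcp_rot: [-3.138, -0.012, 0.07]
contact_force: [1.0, 0.4, -0.0]
opening: 0.33
```

Run:
```python
from h import *
f,s=shot("wrist","w10"); print(s["clock"],s["eef_pos"],s["tcp_rot"],s["opening"],s["contact_force"])
scoops(f,s); print(go(s,[366,322,80],4))
```

```text
14.7 [375.57840309 315.9692355  125.43112314] [-3.13804533 -0.01235266  0.06993063] 0.3295973186640224 [ 0.96220836  0.42753378 -0.03326598]
[    0     0   167   460 54643] bowl [210.9 396.9] grip [171.9 177.3] deg 75.3 L 388.1
[ 419   31  117  238 7316] bowl [470.8 320.4] grip [479.3 367.8] deg -98.1 L 161.1
[ 281  133   56  211 5669] bowl [363.8 371.7] grip [366.3 321.9] deg 92.4 L 162.0
[-0.97, -0.65, 4.53, -0.2, -0.71, 0.01]
```

Request:
apply_moves(targets=[[[-0.35,-1,-0.6,3,0,-0.7,1],[-0.35,-1,-0.6,7,0,-0.7,1],[-0.35,-1,-0.6,11,0,-0.7,1],[-0.35,-1,-0.6,11,0,-0.7,1],[-0.35,-1,-0.6,11,0,-0.7,1],[-1,-1,-0.6,11,0,-0.7,1],[-1,-1,-0.6,11,0,-0.7,1],[-1,-1,-0.6,11,0,-0.7,1]]])

```text
clock: 15.55
eef_pos: [362.9, 326.6, 16.9]
tcp_rot: [-3.134, -0.0, 0.054]
contact_force: [1.4, -1.9, 9.1]
opening: 0.154
```

Request:
apply_moves(targets=[[[-1,0,0,0,0,0,0],[-1,0,0,0,0,0,0]]])

```text
clock: 15.75
eef_pos: [363.2, 326.8, 17.6]
tcp_rot: [-3.134, -0.001, 0.054]
contact_force: [0.2, -0.2, -1.0]
opening: 0.152
```

Request:
apply_moves(targets=[[[-1,0,0,-4,0,0,0],[-1,0,0,-9,0,0,0],[-1,0,0,-9,0,0,0],[-1,0,0,-9,0,0,0]]])

```text
clock: 16.15
eef_pos: [363.7, 326.6, 108.8]
tcp_rot: [-3.132, -0.004, 0.054]
contact_force: [-0.3, -1.1, -1.0]
opening: 0.154
```

Run:
```python
from h import *
f,s=shot("wrist","w11"); print(s["clock"],s["eef_pos"],s["tcp_rot"],s["opening"],s["contact_force"])
print(go(s,[605.6,28.3,110],2.5)); print(go(s,[555.7,26.1,110],2.5))
```

```text
16.15 [363.70125572 326.59866941 108.83006885] [-3.13187801 -0.00352113  0.05370253] 0.15425603637808669 [-0.32035357 -1.10272727 -0.98180474]
[22.55, 31.08, -0.34, -0.56, -0.2, 0.58]
[17.56, 31.04, -0.36, -0.56, -0.2, 0.58]
```

Request:
apply_moves(targets=[[[-1,17.6,30.7,-1,-0.6,-0.2,0.6],[-1,17.6,30.7,-1,-0.6,-0.2,0.6],[-1,17.6,30.7,-1,-0.6,-0.2,0.6],[-1,17.6,30.7,-1,-0.6,-0.2,0.6],[-1,17.6,30.7,-1,-0.6,-0.2,0.6],[-1,17.6,30.7,-1,-0.6,-0.2,0.6],[-1,17.6,30.7,-1,-0.6,-0.2,0.6],[-1,17.6,30.7,-1,-0.6,-0.2,0.6]]])

```text
clock: 17.0
eef_pos: [557.2, 24.4, 113.9]
tcp_rot: [3.138, 0.002, 0.04]
contact_force: [-0.6, 1.1, -1.2]
opening: 0.149
```

Run:
```python
from h import *
f,s=shot("wrist","w12"); print(s["clock"],s["eef_pos"],s["tcp_rot"],s["opening"],s["contact_force"])
z=s["eef_pos"][2]+8.4
im=f["pixels"].astype(int); m=((im[...,0]-im[...,2]<50)&(im.min(2)>135)&(im[...,0]-im[...,2]>6)).astype(np.uint8)
m[:, :230]=0;m[:,410:]=0;m[300:]=0
k=max(comps(m,200),key=lambda c:c[1][4]); print(k[1])
h=np.argwhere(k[0])[:,::-1]; y0,y1=h[:,1].min(),h[:,1].max()
w=[np.ptp(h[h[:,1]==y][:,0]) if (h[:,1]==y).any() else 0 for y in range(y0,y1+1)]
i=int(np.argmax(w)); r0=h[h[:,1]==y0+i][:,0]; c=(r0.min()+r0.max())/2; rad=max(w)/2
P=cast(f,[(c,y0+rad)],z,s)[0]; print("bowl px",c,y0+rad,"rad",rad,P, "bar", [ (h[h[:,1]==y][:,0].min(),h[h[:,1]==y][:,0].max()) for y in (255,270,285)])
print("goal bowl",606.2-50-61*.0436,15.4-2.18+61)
```

```text
17.0 [557.20618419  24.38571615 113.91783688] [3.13818473e+00 2.27081198e-03 3.96176028e-02] 0.14873087545579416 [-0.55726803  1.13046737 -1.15800965]
[ 271  163   98  137 8127]
bowl px 319.5 211.5 rad 48.5 [554.39902501  68.71068268 122.31783688] bar [(np.int64(302), np.int64(337)), (np.int64(303), np.int64(336)), (np.int64(304), np.int64(336))]
goal bowl 553.5404000000001 74.22
```

View pics/w12.png

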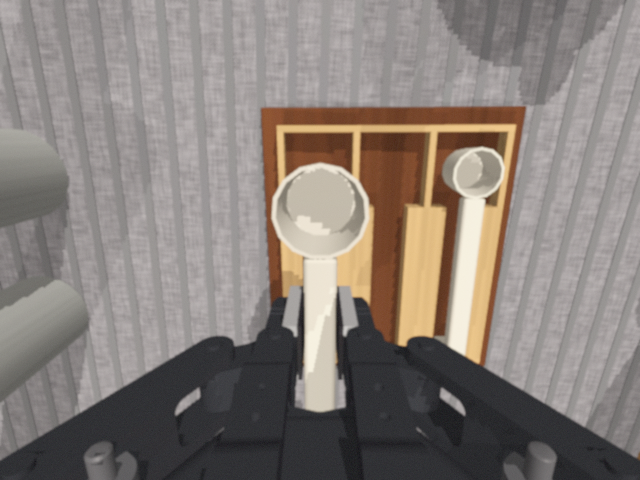

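Request:
apply_moves(targets=[[[-1,-0.1,-0.6,3,0.2,0.1,0],[-1,-0.1,-0.6,6.4,0.2,0.1,-0.2],[-1,-0.1,-0.6,6.4,0.2,0.1,-0.2],[-1,-0.1,-0.6,6.4,0.2,0.1,-0.2],[-1,-0.1,-0.6,6.4,0.2,0.1,-0.2]]])

```text
clock: 17.55
eef_pos: [554.7, 32.2, 50.6]
tcp_rot: [-3.141, 0.001, 0.044]
contact_force: [0.2, -0.1, -0.8]
opening: 0.151
```

Run:
```python
from h import *
f,s=shot("wrist","w13"); print(s["clock"],s["eef_pos"],s["tcp_rot"],s["contact_force"])
print(go(s,[556.2,29.9,25],2.5))
```

```text
17.55 [554.67130608  32.19049199  50.58992549] [-3.14075009e+00  1.39928549e-03  4.36399969e-02] [ 0.15106588 -0.08108351 -0.78343112]
[0.15, 0.24, 2.56, -0.05, 0.08, 0.0]
```

Request:
apply_moves(targets=[[[-1,0.15,0.2,0,0,0,0],[-1,0.15,0.2,0,0,0,0],[-1,0.15,0.2,1,0,0,0],[-1,0.15,0.2,2,0,0,0],[-1,0.15,0.2,2.5,0,0,0],[-1,0.15,0.2,2.5,0,0,0],[-1,0.15,0.2,2.5,0,0,0]]])

```text
clock: 18.3
eef_pos: [556.4, 30.2, 25.5]
tcp_rot: [-3.141, 0.001, 0.044]
contact_force: [-0.3, 0.1, -1.2]
opening: 0.152
```

Request:
apply_moves(targets=[[[-1,0,0,0.2,0,0,0],[-1,0,0,0.2,0,0,0],[-0.35,0,0,0,0,0,0],[-0.35,0,0,0,0,0,0],[-0.35,0,0,0,0,0,0],[-0.35,0,0,-2,0,0,0],[-0.35,0,0,-6,0,0,0],[-0.35,0,0,-11,0,0,0]]])

```text
clock: 19.1
eef_pos: [555.0, 30.0, 135.2]
tcp_rot: [-3.141, 0.005, 0.043]
contact_force: [1.6, -0.2, 0.4]
opening: 0.323
```

Run:
```python
from h import *
f,s=shot("wrist","w14"); print(s["clock"],s["eef_pos"],s["tcp_rot"],s["opening"],s["contact_force"])
print(go(s,[479.3,367.8,140],172))
```

```text
19.1 [554.98993507  29.98818464 135.22655283] [-3.14080682  0.0051751   0.04348958] 0.3232841177190186 [ 1.60567194 -0.15089225  0.44400774]
[-6.1, -34.08, -0.42, -0.44, -0.03, -169.51]
```

Request:
apply_moves(targets=[[[-0.35,-6,-34,-2,0,0,-65],[-0.35,-6,-34,-2,0,0,-65],[-0.35,-6,-34,-2,0,0,-65],[-0.35,-6,-34,-2,0,0,-65],[-0.35,-6,-34,-2,0,0,-65],[-0.35,-6,-34,-2,0,0,-65],[-0.35,-6,-34,-2,0,0,-65],[-0.35,-6,-34,-2,0,0,-65]]])

```text
clock: 19.95
eef_pos: [484.3, 372.8, 165.0]
tcp_rot: [3.135, -0.007, 1.188]
contact_force: [0.3, 1.1, -0.6]
opening: 0.325
```

Request:
apply_moves(targets=[[[-0.35,0,0,0,0,0,-65],[-0.35,0,0,0,0,0,-65],[-0.35,0,0,0,0,0,-65],[-0.35,0,0,0,0,0,-65],[-0.35,0,0,0,0,0,-65],[-0.35,0,0,0,0,0,-65],[-0.35,0,0,0,0,0,-65],[-0.35,0,0,0,0,0,-65]]])

```text
clock: 20.75
eef_pos: [484.2, 372.8, 165.0]
tcp_rot: [3.132, 0.003, 2.328]
contact_force: [0.4, -0.1, 0.5]
opening: 0.327
```

Request:
apply_moves(targets=[[[-0.35,0,0,0,0,0,-38],[-0.35,0,0,0,0,0,-38],[-0.35,0,0,0,0,0,-38],[-0.35,0,0,0,0,0,-38],[-0.35,0,0,0,0,0,-38],[-0.35,0,0,0,0,0,-38]]])

```text
clock: 21.35
eef_pos: [484.2, 372.7, 165.1]
tcp_rot: [3.136, 0.008, 2.992]
contact_force: [-0.1, -0.2, -0.2]
opening: 0.328
```

Run:
```python
from h import *
f,s=shot("wrist","w15"); print(s["clock"],s["eef_pos"],s["tcp_rot"],s["opening"],s["contact_force"],s["qpos"][5])
scoops(f,s); print(go(s,[479.3,367.8,80],172))
```

```text
21.35 [484.18370921 372.7499432  165.08736905] [3.13591387 0.0080123  2.99212441] 0.32823757028831274 [-0.05951467 -0.16555268 -0.23090494] -2.3363359025420767
[  540     0   100   408 21465] bowl [235.7 548.2] grip [248.2 333.1] deg 92.7 L 351.7
[ 305  138   45  182 4064] bowl [470.5 319. ] grip [478.7 368.3] deg -99.4 L 159.9
[431 427  57  53 817] bowl [394.4 615.7] grip [406.6 602.1] deg -53.1 L 91.2
[0.48, -0.61, 8.5, 0.32, 0.46, -0.56]
```

Request:
apply_moves(targets=[[[-0.35,0.5,-0.6,5,0.3,0.5,0],[-0.35,0.5,-0.6,10,0.3,0.5,0],[-0.35,0.5,-0.6,14,0.3,0.5,0],[-0.35,0.5,-0.6,15,0.3,0.5,0],[-0.35,0.5,-0.6,15,0.3,0.5,0],[-0.35,0.5,-0.6,15,0.3,0.5,0],[-1,0.5,-0.6,15,0.3,0.5,0],[-1,0.5,-0.6,15,0.3,0.5,0]]])

```text
clock: 22.2
eef_pos: [481.1, 369.4, 17.4]
tcp_rot: [3.138, 0.002, 2.989]
contact_force: [-0.8, 0.0, 8.9]
opening: 0.156
```

Request:
apply_moves(targets=[[[-1,0,0,0,0,0,0],[-1,0,0,0,0,0,0],[-1,0,0,0,0,0,0]]])

```text
clock: 22.5
eef_pos: [481.2, 369.5, 17.8]
tcp_rot: [3.138, 0.002, 2.989]
contact_force: [-0.6, 0.1, -1.3]
opening: 0.158
```

Request:
apply_moves(targets=[[[-1,0,0,-4,0,0,0],[-1,0,0,-9,0,0,0],[-1,0,0,-12,0,0,0],[-1,0,0,-12,0,0,0]]])

```text
clock: 22.9
eef_pos: [483.2, 370.8, 142.6]
tcp_rot: [3.132, 0.008, 2.989]
contact_force: [0.3, 0.4, -1.0]
opening: 0.157
```

Run:
```python
from h import *
f,s=shot("wrist","w16"); print(s["clock"],s["eef_pos"],s["tcp_rot"],s["opening"],s["contact_force"])
print(go(s,[605.4,30,130],2.5))
```

```text
22.9 [483.16381386 370.80481567 142.62542547] [3.13225397 0.00780684 2.98914322] 0.15694235817105642 [ 0.27355086  0.35702025 -1.02166933]
[-17.25, -31.84, 1.1, 0.74, -0.72, 168.76]
```

Request:
apply_moves(targets=[[[-1,-17.2,-31.8,0,0,0,65],[-1,-17.2,-31.8,0,0,0,65],[-1,-17.2,-31.8,0,0,0,65],[-1,-17.2,-31.8,0,0,0,65],[-1,-17.2,-31.8,0,0,0,65],[-1,-17.2,-31.8,0,0,0,65],[-1,-17.2,-31.8,0,0,0,65],[-1,-17.2,-31.8,0,0,0,65]]])

```text
clock: 23.75
eef_pos: [604.0, 24.8, 137.1]
tcp_rot: [3.136, -0.003, 1.846]
contact_force: [0.1, 1.0, -1.7]
opening: 0.153
```

Request:
apply_moves(targets=[[[-1,0,0,0,0,0,65],[-1,0,0,0,0,0,65],[-1,0,0,0,0,0,65],[-1,0,0,0,0,0,65],[-1,0,0,0,0,0,65],[-1,0,0,0,0,0,65],[-1,0,0,0,0,0,65],[-1,0,0,0,0,0,65]]])

```text
clock: 24.55
eef_pos: [602.7, 24.8, 135.1]
tcp_rot: [-3.139, -0.004, 0.705]
contact_force: [-0.1, 0.4, -0.6]
opening: 0.153
```

Request:
apply_moves(targets=[[[-1,0,0,0,0,0,39],[-1,0,0,0,0,0,39],[-1,0,0,0,0,0,39],[-1,0,0,0,0,0,39],[-1,0,0,0,0,0,39],[-1,0,0,0,0,0,39]]])

```text
clock: 25.15
eef_pos: [601.6, 24.8, 133.3]
tcp_rot: [-3.137, 0.001, 0.024]
contact_force: [0.3, -0.7, -0.9]
opening: 0.153
```

```bash
cat >> h.py <<'E'
def held(f,s,up):
    z=s["eef_pos"][2]+up; im=f["pixels"].astype(int); m=((im[...,0]-im[...,2]<50)&(im.min(2)>135)&(im[...,0]-im[...,2]>6)).astype(np.uint8)
    m[:, :230]=0;m[:,410:]=0;m[300:]=0
    k=max(comps(m,200),key=lambda c:c[1][4]); h=np.argwhere(k[0])[:,::-1]; y0,y1=h[:,1].min(),h[:,1].max()
    w=[np.ptp(h[h[:,1]==y][:,0]) if (h[:,1]==y).any() else 0 for y in range(y0,min(y1,y0+110)+1)]
    i=int(np.argmax(w)); r0=h[h[:,1]==y0+i][:,0]; c=(r0.min()+r0.max())/2; rad=max(w)/2
    P=cast(f,[(c,y0+rad)],z,s)[0]; print("px",c,y0+rad,rad,"bowl",P.round(1),"rel",(P-s["eef_pos"]).round(1))
E
python3 - <<'E'
from h import *
f,s=shot("wrist","w17"); print(s["clock"],s["eef_pos"],s["tcp_rot"],s["opening"],s["contact_force"])
held(f,s,8.2); print("goal bowl",606.2-61*.0436,15.4+61)
print(go(s,[605.4,30,55],2.5))
E
```

```text
25.15 [601.55368498  24.76724821 133.27189383] [-3.13710591e+00  1.36258186e-03  2.35633358e-02] 0.15305505396559932 [ 0.26258732 -0.65662138 -0.85862662]
px 296.5 208.5 66.5 bowl [590.2  69.9 141.5] rel [-11.3  45.2   8.2]
goal bowl 603.5404000000001 76.4
[0.41, -0.48, 7.83, -0.26, 0.08, -1.15]
```

View pics/w17.png

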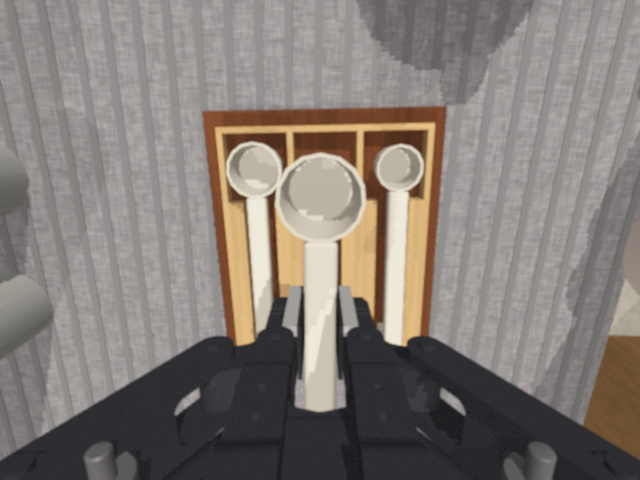

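Request:
apply_moves(targets=[[[-1,0.4,-0.4,3,-0.2,0.1,-1.1],[-1,0.4,-0.4,7,-0.2,0.1,-1.1],[-1,0.4,-0.4,8.3,-0.2,0.1,-1.1],[-1,0.4,-0.4,8.3,-0.2,0.1,-1.1],[-1,0.4,-0.4,8.3,-0.2,0.1,-1.1],[-1,0.4,-0.4,8.3,-0.2,0.1,-1.1]]])

```text
clock: 25.8
eef_pos: [606.7, 29.2, 52.2]
tcp_rot: [-3.141, -0.003, 0.046]
contact_force: [0.6, 0.3, -1.1]
opening: 0.151
```

Run:
```python
from h import *
from rig import r
s=r.sense(); print(s["clock"],s["eef_pos"],s["tcp_rot"],s["contact_force"])
print(go(s,[605.6,29.1,25.5],2.5))
```

```text
25.8 [606.73207805  29.24283406  52.15058942] [-3.1405764  -0.00330267  0.0463158 ] [ 0.5608996   0.30148352 -1.11984161]
[-0.12, 0.01, 2.66, -0.06, -0.19, 0.15]
```

Request:
apply_moves(targets=[[[-1,-0.1,0,0,0,-0.2,0.1],[-1,-0.1,0,0,0,-0.2,0.1],[-1,-0.1,0,1,0,-0.2,0.1],[-1,-0.1,0,2,0,-0.2,0.1],[-1,-0.1,0,2.7,0,-0.2,0.1],[-1,-0.1,0,2.7,0,-0.2,0.1],[-1,-0.1,0,2.7,0,-0.2,0.1]]])

```text
clock: 26.5
eef_pos: [605.4, 29.2, 24.4]
tcp_rot: [-3.141, 0.001, 0.045]
contact_force: [-0.6, -0.2, -1.0]
opening: 0.155
```

Request:
apply_moves(targets=[[[-1,0,0,0.1,0,0,0],[-1,0,0,0.1,0,0,0],[-0.35,0,0,0,0,0,0],[-0.35,0,0,0,0,0,0],[-0.35,0,0,0,0,0,0],[-0.35,0,0,-2,0,0,0],[-0.35,0,0,-7,0,0,0],[-0.35,0,0,-12,0,0,0]]])

```text
clock: 27.3
eef_pos: [604.6, 29.0, 144.8]
tcp_rot: [-3.141, 0.004, 0.045]
contact_force: [1.2, -0.3, 1.0]
opening: 0.324
```

Run:
```python
from h import *
f,s=shot("wrist","w18"); print(s["clock"],s["eef_pos"],s["tcp_rot"],s["opening"],s["contact_force"])
T,_=shot("top","t18")
hs=cv2.cvtColor(T["pixels"],cv2.COLOR_RGB2HSV)
m=(hs[...,0]<22)&(hs[...,1]>90); k=np.zeros_like(m);k[220:320,390:495]=1
print("cover top",rect(T,None,m&k,36))
print(go(s,[409,-300,250],-14))
a=cv2.imread("pics/w18.png")[90:400,150:490]; b=cv2.resize(cv2.imread("pics/t18.png")[225:312,395:495],(360,310))
cv2.imwrite("pics/c18.png",np.hstack([a,b]))
```

```text
27.3 [604.56105356  29.04649845 144.83963648] [-3.1405867   0.00400528  0.0446279 ] 0.3244848205656843 [ 1.15390107 -0.32441859  1.02643405]
cover top ((409.327880859375, -327.7204284667969), (201.17774963378906, 175.47593688964844), 76.12661743164062)
[-21.05, 31.99, -10.46, -0.02, 0.24, 16.56]
```

View pics/c18.png

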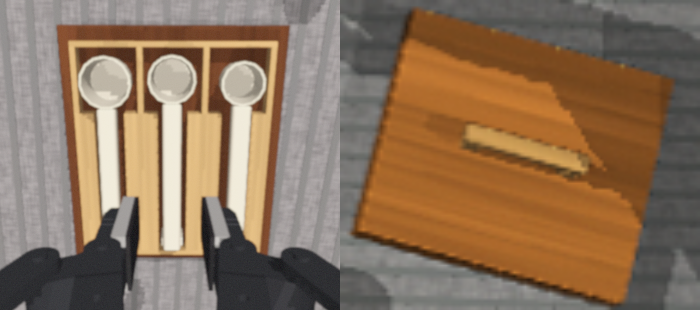

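Request:
apply_moves(targets=[[[0,-21,34.7,-6,0,0.2,16.5],[0,-21,34.7,-6,0,0.2,16.5],[0,-21,34.7,-6,0,0.2,16.5],[0,-21,34.7,-6,0,0.2,16.5],[0,-21,34.7,-6,0,0.2,16.5],[0,-21,34.7,-6,0,0.2,16.5],[0,-21,34.7,-6,0,0.2,16.5],[0,-21,34.7,-6,0,0.2,16.5]]])

```text
clock: 28.2
eef_pos: [417.8, -320.6, 208.0]
tcp_rot: [-3.138, -0.013, -0.243]
contact_force: [0.2, -0.9, -0.9]
opening: 0.502
```

Request:
apply_moves(targets=[[[0,0,0,0,0,0,0]]])

```text
clock: 28.3
eef_pos: [415.8, -325.2, 209.1]
tcp_rot: [-3.14, -0.014, -0.248]
contact_force: [0.7, 0.7, -0.3]
opening: 0.499
```

Run:
```python
from h import *
f,s=shot("wrist","w19"); print(s["clock"],s["eef_pos"],s["tcp_rot"],s["opening"],s["contact_force"])
T=pickle.load(open("pics/t18.pkl","rb"))[0]; print("handle top view",cast(T,[(446.7,267)],66))
print(go(s,[407,-328,180],-14))
a=cv2.imread("pics/w19.png"); cv2.imwrite("pics/w19s.png",a)
```

```text
28.3 [ 415.76924132 -325.23151499  209.07206919] [-3.13984606 -0.01433406 -0.2476627 ] 0.49877953036211065 [ 0.70709052  0.65347209 -0.25911517]
handle top view [[ 408.90234284 -329.50709405   66.        ]]
[-0.82, 0.49, 2.89, -0.1, -0.82, -0.19]
```

View pics/w19s.png

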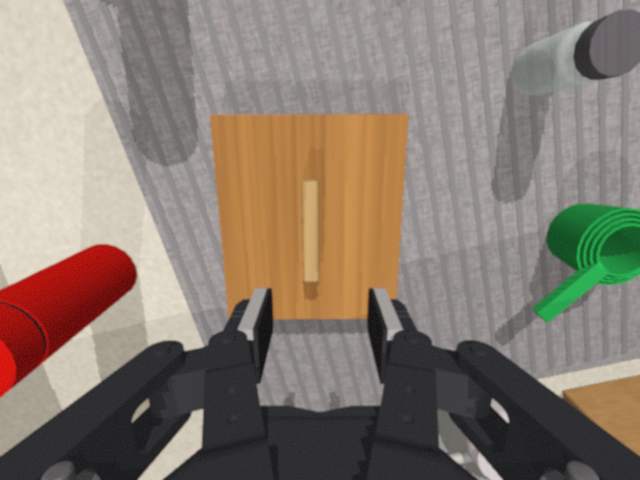

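Run:
```python
from h import *
f,s=pickle.load(open("pics/w19.pkl","rb"))
h=cast(f,[(310.5,181),(311,282),(302.5,230),(318.5,230)],66,s); print(h, h[:2].mean(0), np.degrees(np.arctan2(*(h[0]-h[1])[[1,0]])))
c=cast(f,[(211,114),(408,114),(397,320),(228,320)],36,s); print(c.mean(0),c)
p=h[2:].mean(0); q=h[:2].mean(0); print(go(s,[q[0],q[1],46],-14.2))
```

```text
[[ 418.89580469 -287.14809725   66.        ]
 [ 396.60262855 -374.65337198   66.        ]
 [ 401.69923537 -325.93442735   66.        ]
 [ 415.03055544 -329.3478879    66.        ]] [ 407.74921662 -330.90073462   66.        ] 75.70715596612263
[ 407.92380456 -331.89663888   36.        ] [[ 349.26209959 -214.47593012   36.        ]
 [ 513.90648458 -255.74520769   36.        ]
 [ 468.36068898 -450.63145511   36.        ]
 [ 300.16594507 -406.73396262   36.        ]]
[-0.87, 0.77, 16.3, -0.1, -0.82, 0.01]
```

Request:
apply_moves(targets=[[[0,-0.9,0.8,5,-0.1,-0.8,0],[0,-0.9,0.8,10,-0.1,-0.8,0],[0,-0.9,0.8,14,-0.1,-0.8,0],[0,-0.9,0.8,16,-0.1,-0.8,0],[0,-0.9,0.8,16,-0.1,-0.8,0],[0,-0.9,0.8,16,-0.1,-0.8,0],[-1,-0.9,0.8,16,-0.1,-0.8,0],[-1,-0.9,0.8,16,-0.1,-0.8,0]]], newtons=60)

```text
clock: 29.15
eef_pos: [409.0, -329.2, 49.8]
tcp_rot: [-3.141, -0.002, -0.247]
contact_force: [-6.4, 0.9, 6.9]
opening: 0.17
```

Request:
apply_moves(targets=[[[-1,0,0,0,0,0,0],[-1,0,0,0,0,0,0],[-1,0,0,0,0,0,0],[-1,0,0,0,0,0,0]]])

```text
clock: 29.55
eef_pos: [408.9, -329.1, 50.0]
tcp_rot: [-3.141, -0.002, -0.247]
contact_force: [-0.4, 1.6, 1.6]
opening: 0.147
```

Request:
apply_moves(targets=[[[-1,0,0,-2,0,0,0],[-1,0,0,-6,0,0,0],[-1,0,0,-10,0,0,0],[-1,0,0,-10,0,0,0],[-1,0,0,-10,0,0,0]]])

```text
clock: 30.05
eef_pos: [408.9, -329.4, 150.5]
tcp_rot: [3.141, -0.004, -0.247]
contact_force: [-0.2, 0.8, -3.3]
opening: 0.149
```

Run:
```python
from h import *
f,s=shot("wrist","w20"); print(s["clock"],s["eef_pos"],s["tcp_rot"],s["opening"],s["contact_force"],s["wrist_torque"])
hs=cv2.cvtColor(f["pixels"],cv2.COLOR_RGB2HSV)
m=(hs[...,0]<22)&(hs[...,1]>90); m[300:]=0
k=max(comps(m,300),key=lambda c:c[1][4]); print(k[1])
print(go(s,[606.2,15.4,160],2.5))
```

```text
30.05 [ 408.9326437  -329.40369839  150.53760536] [ 3.14137174 -0.0035446  -0.24744507] 0.14876213480025993 [-0.19899831  0.80489841 -3.3118011 ] [ 0.03472311 -0.03687817  0.01203438]
[  111    74   417   226 85328]
[10.68, -38.26, -0.92, 0.04, -0.2, -16.68]
```

Request:
apply_moves(targets=[[[-1,10.7,-38.4,-2,0,-0.2,-16.7],[-1,10.7,-38.4,-2,0,-0.2,-16.7],[-1,10.7,-38.4,-2,0,-0.2,-16.7],[-1,10.7,-38.4,-2,0,-0.2,-16.7],[-1,10.7,-38.4,-2,0,-0.2,-16.7],[-1,10.7,-38.4,-2,0,-0.2,-16.7],[-1,10.7,-38.4,-2,0,-0.2,-16.7],[-1,10.7,-38.4,-2,0,-0.2,-16.7]]])

```text
clock: 30.9
eef_pos: [605.4, 19.3, 167.5]
tcp_rot: [-3.141, 0.006, 0.044]
contact_force: [-0.3, -1.2, -2.1]
opening: 0.146
```

Request:
apply_moves(targets=[[[-1,0,0,0,0,0,0],[-1,0,0,0,0,0,0],[-1,0,0,0,0,0,0]]])

```text
clock: 31.2
eef_pos: [603.9, 18.7, 165.7]
tcp_rot: [-3.141, 0.009, 0.044]
contact_force: [0.8, -0.4, -2.8]
opening: 0.147
```

Run:
```python
from h import *
f,s=shot("wrist","w21"); print(s["clock"],s["eef_pos"],s["tcp_rot"],s["opening"],s["contact_force"])
hs=cv2.cvtColor(f["pixels"],cv2.COLOR_RGB2HSV)
m=(hs[...,0]<22)&(hs[...,1]>90)&(hs[...,2]>60); m[330:]=0
k=max(comps(m,300),key=lambda c:c[1][4])[0]
# top edge & left/right edges of cover top face (z=TCP-14)
z=s["eef_pos"][2]-14
for v in (140,170,200,230): u=np.nonzero(k[v])[0]; print(v,u.min(),u.max(),cast(f,[(u.min(),v),(u.max(),v)],z,s)[:,:2].round(1).tolist())
for u in (220,270,370,420): v=np.nonzero(k[:,u])[0]; print(u,v.min(),cast(f,[(u,v.min())],z,s)[0].round(1))
print(go(s,[606.6,17.3,105],2.5))
```

```text
31.2 [603.85540719  18.68234844 165.71416642] [-3.14099179  0.00918982  0.04421327] 0.14742992181182837 [ 0.83961094 -0.36265648 -2.84890875]
140 121 517 [[512.4, 86.0], [685.3, 93.8]]
170 127 512 [[513.5, 73.1], [685.8, 81.0]]
200 131 507 [[513.7, 59.4], [686.3, 67.5]]
230 137 502 [[514.9, 45.1], [686.9, 53.3]]
220 76 [556.8 113.7 151.7]
270 75 [577.7 115.  151.7]
370 75 [619.3 116.9 151.7]
420 75 [640.  117.7 151.7]
[0.32, 0.15, 6.07, -0.03, 0.53, 0.03]
```

Request:
apply_moves(targets=[[[-1,0.4,0.2,4,0,0.5,0],[-1,0.4,0.2,7,0,0.5,0],[-1,0.4,0.2,8.9,0,0.5,0],[-1,0.4,0.2,8.9,0,0.5,0],[-1,0.4,0.2,8.9,0,0.5,0],[-1,0.4,0.2,8.9,0,0.5,0]]])

```text
clock: 31.85
eef_pos: [608.3, 15.9, 78.6]
tcp_rot: [-3.141, -0.003, 0.043]
contact_force: [-0.3, -0.1, -1.3]
opening: 0.152
```

Run:
```python
from h import *
f,s=shot("wrist","w22"); e=s["eef_pos"]; print(s["clock"],e,s["tcp_rot"],s["contact_force"])
hs=cv2.cvtColor(f["pixels"],cv2.COLOR_RGB2HSV); im=f["pixels"].astype(int)
w=(hs[...,0]<25)&(hs[...,1]>90)&(im[...,0]-im[...,2]>25)
for v in (110,150,190,230):
    u=np.nonzero(w[v])[0]; print(v,"L",im[v,u.min()-2:u.min()+16:2].tolist()); print("   R",u.min(),u.max(),im[v,u.max()-16:u.max()+3:2].tolist())
for u in (200,320,440): v=np.nonzero(w[:,u])[0]; print(u,v.min(),im[v.min()-2:v.min()+16:2,u].tolist())
```

```text
31.85 [608.29964864  15.88254738  78.57703571] [-3.14103574e+00 -2.50454974e-03  4.25489057e-02] [-0.27585877 -0.12929352 -1.26742262]
110 L [[185, 173, 169], [186, 137, 89], [190, 136, 74], [189, 133, 72], [189, 132, 72], [192, 136, 74], [193, 139, 76], [191, 135, 76], [186, 132, 72]]
   R 117 522 [[187, 132, 74], [187, 133, 76], [187, 133, 73], [186, 131, 73], [183, 129, 72], [182, 128, 71], [185, 129, 72], [183, 127, 68], [173, 134, 107], [158, 152, 149]]
150 L [[166, 158, 155], [181, 140, 108], [187, 133, 74], [187, 131, 75], [187, 128, 73], [189, 133, 75], [190, 134, 74], [188, 133, 73], [186, 133, 74]]
   R 123 515 [[185, 131, 72], [186, 131, 72], [185, 131, 72], [185, 131, 70], [183, 129, 73], [181, 128, 69], [184, 129, 71], [186, 130, 71], [178, 131, 92], [165, 155, 151]]
190 L [[174, 162, 157], [182, 134, 93], [186, 130, 70], [185, 130, 72], [185, 130, 71], [186, 132, 73], [187, 132, 73], [187, 132, 73], [184, 130, 72]]
   R 130 509 [[182, 129, 72], [186, 133, 75], [186, 131, 72], [185, 131, 72], [183, 130, 71], [181, 127, 70], [182, 126, 69], [184, 129, 70], [174, 131, 97], [160, 151, 151]]
230 L [[175, 167, 166], [179, 141, 112], [186, 131, 71], [184, 129, 73], [183, 128, 72], [184, 129, 72], [186, 131, 72], [186, 130, 73], [184, 130, 73]]
   R 136 502 [[194, 140, 79], [196, 139, 76], [196, 141, 77], [196, 141, 75], [194, 138, 75], [194, 139, 76], [194, 138, 77], [196, 139, 74], [192, 141, 94], [180, 167, 162]]
200 75 [[143, 139, 138], [180, 134, 101], [189, 135, 74], [190, 134, 75], [189, 135, 73], [191, 136, 76], [192, 137, 76], [191, 136, 75], [192, 135, 76]]
320 76 [[162, 146, 138], [188, 137, 89], [188, 133, 71], [187, 132, 72], [188, 133, 72], [187, 132, 71], [185, 132, 73], [176, 125, 68], [175, 122, 66]]
440 75 [[152, 142, 142], [191, 142, 100], [191, 135, 76], [191, 136, 77], [192, 137, 78], [191, 136, 74], [193, 136, 77], [192, 138, 76], [192, 136, 76]]
```

Request:
apply_moves(targets=[[[-1,-0.1,-0.1,0.5,0,-0.1,0],[-1,-0.1,-0.1,0.5,0,-0.1,0],[-1,-0.1,-0.1,0.9,0,-0.1,0],[-1,-0.1,-0.1,1.3,0,-0.1,0],[-1,-0.1,-0.1,1.6,0,-0.1,0],[-1,-0.1,-0.1,1.6,0,-0.1,0],[-1,-0.1,-0.1,1.6,0,-0.1,0]]])

```text
clock: 32.6
eef_pos: [607.3, 17.1, 62.5]
tcp_rot: [-3.141, -0.001, 0.043]
contact_force: [-0.8, -0.4, -2.3]
opening: 0.148
```

Request:
apply_moves(targets=[[[-1,0,0,0.4,0,0,0],[-1,0,0,0.7,0,0,0],[-1,0,0,0.8,0,0,0],[-1,0,0,0.8,0,0,0]]])

```text
clock: 33.0
eef_pos: [607.5, 17.1, 56.0]
tcp_rot: [-3.141, -0.001, 0.043]
contact_force: [-5.7, -0.2, 16.1]
opening: 0.144
```

Request:
apply_moves(targets=[[[0,0,0,0,0,0,0],[0,0,0,0,0,0,0],[0,0,0,0,0,0,0],[0,0,0,0,0,0,0],[0,0,0,-3,0,0,0],[0,0,0,-8,0,0,0],[1,0,0,-13,0,0,0],[1,0,0,-18,0,0,0]]])

```text
clock: 33.8
eef_pos: [606.9, 17.0, 237.6]
tcp_rot: [-3.141, -0.0, 0.043]
contact_force: [0.7, -0.4, -1.3]
opening: 0.825
```

Request:
apply_moves(targets=[[[1,-18,-2,-3,0,0,2.4],[1,-18,-2,-3,0,0,2.4],[1,-18,-2,-3,0,0,2.4],[1,-18,-2,-3,0,0,2.4],[1,-18,-2,-3,0,0,2.4],[1,-18,-2,-3,0,0,2.4]]])

```text
clock: 34.4
eef_pos: [426.3, 29.3, 268.1]
tcp_rot: [-3.141, -0.002, 0.001]
contact_force: [0.1, -0.4, 0.7]
opening: 1.002
```

Run:
```python
from h import *
f,s=shot("wrist","w23"); print(s["clock"],s["eef_pos"],s["tcp_rot"],s["opening"],s["contact_force"])
hs=cv2.cvtColor(f["pixels"],cv2.COLOR_RGB2HSV)
w=(hs[...,0]<25)&(hs[...,1]>90)&(np.arange(640)[None]>330)&(np.arange(480)[:,None]<380)
print("cover@42",rect(f,s,w,42))
for n,X in [("short",[343.8,64.7,140]),("tall",[341.4,-44.8,165])]: print(n,proj(f,X,s))
print(go(s,[343.5,64.7,97],0))
T,_=shot("top","t23")
b=cv2.resize(cv2.imread("pics/t23.png")[140:300,250:410],(480,480)); cv2.imwrite("pics/c23.png",np.hstack([b,cv2.resize(cv2.imread("pics/w23.png"),(320,240)).repeat(1,0) if 0 else cv2.copyMakeBorder(cv2.resize(cv2.imread("pics/w23.png"),(320,240)),0,240,0,0,0)]))
```

```text
34.4 [426.33176968  29.26863627 268.06804291] [-3.14087599e+00 -2.22232028e-03  1.17313582e-03] 1.0020502969494913 [ 0.08526054 -0.40380909  0.6755952 ]
cover@42 ((601.893798828125, 16.34607696533203), (184.61279296875, 200.81504821777344), 2.532719135284424)
short [[215.32247587 186.09168545]]
tall [[214.95215805 326.60363237]]
[-8.32, -3.54, 17.09, -0.04, -0.13, 0.07]
```

Request:
apply_moves(targets=[[[1,-4.2,-1.8,1,0,0,0],[1,-8.3,-3.5,3,0,0,0],[1,-8.3,-3.5,7,0,0,0],[1,-8.3,-3.5,12,0,0,0],[1,-8.3,-3.5,16,0,0,0],[1,-8.3,-3.5,17,0,0,0],[1,-8.3,-3.5,17,0,0,0],[-1,-8.3,-3.5,17,0,0,0]]], newtons=50)

```text
clock: 35.3
eef_pos: [345.2, 64.3, 97.5]
tcp_rot: [-3.141, -0.001, 0.001]
contact_force: [0.2, -0.5, 0.2]
opening: 0.857
```

Request:
apply_moves(targets=[[[-1,0,0,0,0,0,0],[-1,0,0,0,0,0,0],[-1,0,0,0,0,0,0],[-1,0,0,0,0,0,0]]])

```text
clock: 35.7
eef_pos: [345.8, 64.4, 98.4]
tcp_rot: [-3.141, -0.002, 0.001]
contact_force: [-2.9, -0.4, 6.8]
opening: 0.713
```

Request:
apply_moves(targets=[[[-1,0,0,-3,0,0,0],[-1,3,0,-4,0,0,0],[-1,7,0,-4,0,0,0],[-1,11,0,-4,0,0,0],[-1,13.4,0,-4,0,0,0],[-1,13.6,0,-4,0,0,0],[-1,13.6,0,-4,0,0,0],[-1,13.6,0,-3.5,0,0,0]]])

```text
clock: 36.5
eef_pos: [480.8, 64.4, 133.8]
tcp_rot: [-3.141, -0.002, 0.001]
contact_force: [-0.4, -0.5, -4.5]
opening: 0.712
```

Run:
```python
from h import *
from rig import r
s=r.sense(); print(s["clock"],s["eef_pos"],s["tcp_rot"],s["contact_force"],s["opening"])
print(go(s,[480.3,64.2,98.5],0))
```

```text
36.5 [480.83916326  64.42177606 133.7551227 ] [-3.14078725e+00 -1.83025985e-03  7.06948808e-04] [-0.35611118 -0.50032409 -4.5353573 ] 0.7122571702199676
[-0.06, 0.02, 3.53, -0.05, -0.1, 0.04]
```

Request:
apply_moves(targets=[[[-1,0,0,1.5,0,0,0],[-1,0,0,2.8,0,0,0],[-1,0,0,3.5,0,0,0],[-1,0,0,3.7,0,0,0],[-1,0,0,3.7,0,0,0],[-1,0,0,3.7,0,0,0]]])

```text
clock: 37.1
eef_pos: [478.8, 64.4, 98.0]
tcp_rot: [-3.141, 0.002, 0.001]
contact_force: [-13.0, -0.4, 27.6]
opening: 0.717
```

Request:
apply_moves(targets=[[[-1,0.1,0,-0.1,0,0,0],[1,0.1,0,-0.1,0,0,0],[1,0.1,0,-0.1,0,0,0],[1,0.1,0,-0.1,0,0,0],[1,0.1,0,-4,0,0,0],[1,0.1,0,-9,0,0,0],[1,-3,3,-12,0,0,0],[1,-7,6,-12,0,0,0]]])

```text
clock: 37.9
eef_pos: [414.0, 5.4, 221.8]
tcp_rot: [-3.141, -0.006, 0.002]
contact_force: [0.1, -1.1, -0.2]
opening: 0.997
```

Run:
```python
from h import *
from rig import r
s=r.sense(); print(s["clock"],s["eef_pos"],s["tcp_rot"],s["contact_force"],s["opening"])
print(go(s,[341.3,-44.8,121],0))
```

```text
37.9 [413.95475867   5.3576     221.80104186] [-3.14110153e+00 -6.05626993e-03  2.49011142e-03] [ 0.14762989 -1.06162945 -0.22543504] 0.9974221632238909
[-7.34, 5.0, 10.03, -0.03, -0.35, 0.14]
```

Request:
apply_moves(targets=[[[1,-3.7,2.5,0,0,-0.3,0],[1,-7.3,5,0,0,-0.3,0],[1,-7.3,5,1,0,-0.3,0],[1,-7.3,5,5,0,-0.3,0],[1,-7.3,5,9,0,-0.3,0],[1,-7.3,5,9.9,0,-0.3,0],[1,-7.3,5,9.9,0,-0.3,0],[-1,-7.3,5,9.9,0,-0.3,0]]])

```text
clock: 38.7
eef_pos: [342.7, -44.7, 123.2]
tcp_rot: [-3.141, -0.001, 0.003]
contact_force: [-0.1, 0.1, -0.3]
opening: 0.858
```

Request:
apply_moves(targets=[[[-1,0,0,0,0,0,0],[-1,0,0,0,0,0,0],[-1,0,0,0,0,0,0],[-1,0,0,0,0,0,0]]])

```text
clock: 39.1
eef_pos: [343.2, -44.8, 124.5]
tcp_rot: [-3.141, -0.003, 0.003]
contact_force: [-4.0, 0.3, 8.4]
opening: 0.713
```

Request:
apply_moves(targets=[[[-1,0,0,-3,0,0,0],[-1,3,0,-4,0,0,0],[-1,7,0,-4,0,0,0],[-1,11,0,-4,0,0,0],[-1,14.1,0,-4,0,0,0],[-1,14.3,0,-4,0,0,0],[-1,14.3,0,-4,0,0,0],[-1,14.3,0,-3.5,0,0,0]]])

```text
clock: 39.9
eef_pos: [485.4, -44.3, 160.2]
tcp_rot: [-3.141, -0.003, 0.003]
contact_force: [-0.1, -0.3, -5.4]
opening: 0.711
```

Run:
```python
from h import *
from rig import r
s=r.sense(); print(s["clock"],s["eef_pos"],s["tcp_rot"],s["contact_force"],s["opening"])
print(go(s,[484.3,-45,122.5],0))
```

```text
39.9 [485.41920444 -44.31861628 160.24495103] [-3.14148309e+00 -2.95148388e-03  3.04447403e-03] [-0.12445162 -0.29954276 -5.36987514] 0.711141113029746
[-0.12, 0.07, 3.77, -0.01, -0.17, 0.17]
```

Request:
apply_moves(targets=[[[-1,0,0.05,1.5,0,0,0],[-1,0,0.05,2.8,0,0,0],[-1,0,0.05,3.4,0,0,0],[-1,0,0.05,3.7,0,0,0],[-1,0,0.05,3.7,0,0,0],[-1,0,0.05,3.7,0,0,0]]])

```text
clock: 40.5
eef_pos: [484.3, -44.8, 124.6]
tcp_rot: [-3.141, -0.001, 0.003]
contact_force: [-10.2, 0.4, 20.7]
opening: 0.708
```

Seated with 21 N; release, rise and retreat.

Request:
apply_moves(targets=[[[-1,0.05,0,-0.1,0,0,0],[1,0.05,0,-0.1,0,0,0],[1,0.05,0,-0.1,0,0,0],[1,0.05,0,-0.1,0,0,0],[1,0.05,0,-4,0,0,0],[1,0.05,0,-9,0,0,0],[1,0.05,0,-14,0,0,0],[1,0.05,0,-17,0,0,0]]])

```text
clock: 41.3
eef_pos: [485.9, -45.0, 298.6]
tcp_rot: [3.141, -0.005, 0.003]
contact_force: [0.9, 0.4, -0.1]
opening: 1.0
```

Request:
apply_moves(targets=[[[1,1.6,-5.4,-1,0,0,0],[1,1.6,-5.4,-1,0,0,0],[1,1.6,-5.4,-1,0,0,0],[1,1.6,-5.4,-1,0,0,0],[1,1.6,-5.4,-1,0,0,0]]])

```text
clock: 41.8
eef_pos: [501.0, 8.4, 307.7]
tcp_rot: [3.141, -0.003, 0.003]
contact_force: [-0.1, -0.3, 0.3]
opening: 1.003
```

Run:
```python
from h import *
f,s=shot("wrist","w30"); print(s["clock"],s["eef_pos"],s["tcp_rot"],s["contact_force"])
f0,s0=pickle.load(open("pics/w1.pkl","rb"))
for F,S,n in ((f0,s0,"before"),(f,s,"after")):
    hs=cv2.cvtColor(F["pixels"],cv2.COLOR_RGB2HSV); dark=(hs[...,1]<60)&(hs[...,2]<125)
    for X in ([480,64,140],[484,-45,165]):
        p=proj(F,X,S)[0]; x,y=p.astype(int); b=np.zeros_like(dark); b[y-22:y+22,x-22:x+22]=1
        k=max(comps(dark&b,30),key=lambda c:c[1][4]); print(n,X,k[1],cast(F,[k[2]],X[2],S)[0].round(1))
T,_=shot("top","t30")
a=cv2.imread("pics/w30.png")[60:360,200:540]; b=cv2.resize(cv2.imread("pics/scene0.png")[0:1,0:1],(1,1))
S,_=shot("scene","s30"); c=cv2.resize(cv2.imread("pics/s30.png")[180:330,270:470],(400,300))
cv2.imwrite("pics/c30.png",np.hstack([a,c]))
```

```text
41.8 [500.99537443   8.38347998 307.67438107] [ 3.14100756e+00 -3.41489196e-03  2.59650167e-03] [-0.07134846 -0.31177092  0.34624405]
before [480, 64, 140] [285 148  26  27 538] [478.9  62.  140. ]
before [484, -45, 165] [290 278  25  26 502] [482.3 -47.3 165. ]
after [480, 64, 140] [281 147  25  26 524] [476.9  61.7 140. ]
after [484, -45, 165] [286 274  26  25 494] [481.7 -48.  165. ]
```

View pics/c30.png

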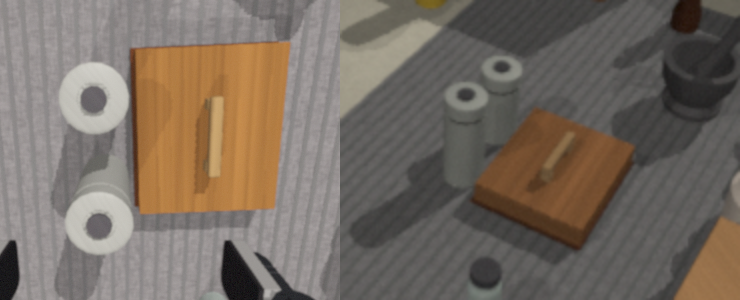

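```bash
python3 -c "
from rig import r
print(r.sense()['clock']); print(r.sign_off())"
```

```text
41.95
the job is handed in; nothing more can be done
None
```

The job is done and handed in at 42 s of the 208 s allowed; no verdict came back.

I set both canisters aside on the bare strip. All three scoops went into the tray, one to a compartment with bowls in the wide end. One scoop had been knocked about 4 cm during the run; I measured it again before picking it up. The cover then went on, and both canisters went back to their places.

Last checks:
- **Scoops:** the picture taken after the third scoop showed all three lying flat in their compartments.
- **Cover:** it met the flange at a gripper height of 56 mm, the height expected for fully seated. It looks level in the final pictures.
- **Canisters:** both stand upright. Comparing wrist pictures before and after, the short one is about 2 mm and the tall one about 1 mm from where it stood.
- **Forces:** the highest contact force I read was about 28 N. Forces were read only at the end of each move.

One measurement disagreed: a colour-mask fit of the seated cover's outline put its centre about 4 mm off in x and its width about 15 mm too large. I put that down to the mask taking in the tray edge and the cover's side wall, and relied on the seating height and the pictures instead.

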